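Tap the lid home on the tilted primer tin

ROBOT

A 6-joint arm with a two-finger parallel gripper is mounted at the origin on the work surface. World frame = base frame: x ahead of the robot, y to its left, z up, the work surface at z = 0. Lengths are in m, angles in rad, forces in N, time in s.
With the tool pointing down it reaches from about 0.325 to 0.775 m from the base axis. Payload 5.5 kg.
Tool frame: the origin (TCP) lies at the very end of the fingers, on their centre line; the grasp point (between the pads) lies 19 mm behind it; z points along the fingers, y is the line along which they close (so a half turn about z gives the same grasp; the last joint's range is limited). The gripper opens to 88 mm and grips with 3 to 60 N. Pads are 20 mm wide; open, the fingers measure 115 mm over their backs; the gripper's body (75 mm by 178 mm) begins 61 mm behind the grasp point.
Start: joints at [-0.057, 0.091, 1.231, -0, 1.82, -0.057], TCP at [0.6, -0, 0.196] pointing down, gripper open.
Joint ranges: [-2.87, 2.87], [-0.86, 2.18], [0.17, 2.46], [-1.51, 4.65], [0.06, 2.69], [-2.65, 2.65]. Speed limits (rad/s): [2.57, 2.57, 3.01, 3.14, 3.14, 3.14].

INTERFACE

Orientations are given as a unit quaternion [x, y, z, w].
In Python, from station import manip gives the robot as it stands.
- The arm moves only by the tool arm_command, never from a script. Its argument "rows" is a list of rows, each a list of 3 entries, a list of its own where there are three numbers: the shift along the tool's x, y, z normalised to -1 to 1, where 1 is 150 mm, then the turn, a rotation vector about the tool's x, y, z normalised to -1 to 1, where 1 is pi/4 rad, then the opening, from 0 (shut) to 1 (fully open). In form: [[[x, y, z], [rx, ry, rz], claw], ...]. A call has 1 to 10 rows; each row is the pose to reach, as a shift and turn from the pose commanded when the call began, along the tool's axes at that moment; what a row does not reach only later rows make up. A row lasts 1/8 s, in which the tool goes at most 62.5 mm and 10.7 degrees, less where a joint would pass 70% of its speed; a pose out of reach is approached as far as the arm can. A call with a number of a shift or a turn outside -1 to 1 is refused whole. A call with a gripper value outside its range is refused whole. The fingers move at their own pace and stop on an object; "force" is the grip in N (left out, the last holds). Time passes only in rows, so rows that repeat a pose let the fingers close. It gives the time, the measured TCP pose, the force, the opening and the grip force at its end, in the units of the state.
- manip.read_state(): the state, without advancing time (a new reading comes with each control period).
- manip.capture(name): name is "scene" or "side" or "wrist"; returns the picture (384x512x3 uint8, red, green, blue); there is no depth.
- manip.camera_info(name): a dict with "intrinsics" (3x3 intrinsics, pixels), "eye" and "rotation" of the camera in the world; the wrist camera has in their place "T_tool_cam" (4x4, takes a point from camera to tool coordinates, whose origin is the TCP and whose axes are the flange's). Camera axes: x right, y down, z forward; pixel columns grow to the right and rows downward; lengths in m; the calibration is good to about 2 mm. A picture is of the moment at which its call begins: read the wrist's pose just before it. camera_info takes no time and is no camera call.
- manip.sign_off(): hands the job in; it is judged then, once.
The state is a dict: "t": time; "joint_positions": joint angles; "qvel": joint speeds; "tau": joint torques, N m; "tool_pos": TCP position; "eef_rot": TCP orientation; "wrist_force": force on the tool from outside, world axes, zero at the start; "ft_torque": the same for the moment, N m; "grip_width": opening from 0.0 (shut) to 1.0 (fully open); "finger_force": force on a finger pad.
Only numpy, scipy, OpenCV 4.12 (cv2) and the standard library are available. Lean on these libraries where they do the work, as an engineer would, in place of code of your own. Each camera call takes 0.05 s, during which the arm holds its last target. There are 200 camera calls.

TASK

Close the primer tin that leans in its wooden cradle: set the larger of the two knobbed lids in its mouth and let go while it still stands proud on the rubber blocks. Then, gently and without forcing it, tap it down a little at a time on opposite sides around its raised bead so that it goes in square, never badly cocked, until it is fully home on the rim all round. Leave the smaller lid and the other things on the bench where they are.

Things in the scene. Friction and masses are not known exactly. Their poses are not given: they have to be found in the camera images.
- mouth (a point): Centre of the open mouth of the metal tin (104 mm across, 110 mm tall), in the plane of its rim, a flat ring of 79 mm bore. The tin is fixed in a wooden cradle and leans 30 degrees from upright. z is the tin's axis, pointing out of the mouth: up and, roughly, towards the robot; x points up the slope of the rim, away from the robot.
- blocks (a point): Point on the tin's axis 12 mm outside the mouth, axes as the mouth's. In the rim, every 45 degrees at 46 mm radius, stand eight rubber blocks (8 x 14 mm) that the lid's flange rests on. They start uneven, 7 to 12 mm proud of the rim. Each slides down into the rim against a steady drag of 6 N and stays where pushed; it does not come up again. The metal rim is the hard stop.
- lid_knob (a point): The larger lid: metal, black knob, loose, about 160 g, lying plug down on the bench. This point is the centre of its upright round knob (22 mm diameter, 34 mm tall; the point is half-way up); z points out of its top. The flange is 100 mm in diameter, 4 mm thick; the plug under it is 74 mm in diameter, 16 mm long, with a 4 mm chamfered foot, its underside 37 mm below this point.
- lid_bead (a point): Centre of the larger lid at the height of the top of its raised bead, 13 mm below the knob's centre, 8 mm above the flange's underside. The bead is a ring 68 to 78 mm in diameter, 4 mm high: the place to tap. A tap there takes about 10 to 25 N to move the lid, and the far side may rise a few mm; a push in the middle would take about 50 N. Over 42 N from the fingers then counts as forcing.
- lid_seat (a point): Centre of the underside of the larger lid's flange, 21 mm below the knob's centre, z as for the knob. The lid is home when this point meets the mouth point and the axes agree. Once it sits in the mouth, a lean of more than 0.13 rad to the tin's axis (one side some 12 mm ahead of the other) counts as badly cocked.
- small_lid_knob (a point): Bystander: a smaller lid of the same make (flange 72 mm, knob the same), which does not fit the tin. This point is the centre of its knob. It may lie on either side of the larger lid.
- tub_mid (a point): Bystander: open white plastic tub, 94 mm across, 115 mm tall; point on its axis, half-way up.
- tube_mid (a point): Bystander: metal paint tube lying flat, 112 mm long along x, 36 mm wide, 20 mm thick; point at its centre.
- scraper_mid (a point): Bystander: paint scraper lying flat, wooden handle to -x, 50 mm steel blade to +x, 183 mm long, 12 mm thick; point near its middle.
Things that resemble listed ones, but are neither listed nor needed, are in the scene too. What is shaped like the part that bears lid_knob but yellow is not meant. Leave any red look-alike of the part that bears mouth alone.

How it is judged:
On the way:
1. the larger lid sits in the mouth, let go, still standing proud of the rim on the blocks (z of lid_seat in the frame of mouth between 0.005 and 0.0135 m and distance between lid_seat and mouth below 0.0145 m and angle between the z axis of lid_seat and the z axis of mouth, either way round below 0.15 rad and contact force between the fingers and lid below 0.1 N), for 0.2 s.
At the end, for the whole second after the job is handed in: The larger lid's flange lies on the tin's rim all round: its centre within 1.5 mm of home along the tin's axis and 4 mm in all, its axis within 0.025 rad of the tin's; the lid is at rest and the robot is clear of it (distance between lid_seat and mouth below 0.004 m and z of lid_seat in the frame of mouth below 0.0015 m and angle between the z axis of lid_seat and the z axis of mouth, either way round below 0.025 rad and linear speed of lid below 0.01 m/s and contact force between each of the arm, the fingers and lid below 0.1 N); the robot touches nothing.
It fails at once if the lid is cocked by more than 0.13 rad while it sits in the mouth (distance between lid_seat and mouth below 0.0145 m and z of lid_seat in the frame of mouth below 0.012 m and angle between the z axis of lid_seat and the z axis of mouth, either way round above 0.13 rad).
It fails at once if the lid is forced: the fingers bear on it with more than 42 N once it has begun to go down (distance between lid_seat and mouth below 0.015 m and z of lid_seat in the frame of mouth below 0.0065 m and contact force between the fingers and lid above 42 N).
It fails at once if the smaller lid, the tub, the tube or the scraper is moved by more than 20 mm (distance of any of small_lid_knob, tub_mid, tube_mid, scraper_mid from where it was at the start of the episode above 0.02 m).
It also fails if it takes over 72 s, if anything falls off the work surface, if the arm or the gripper's body presses on something with over 40 N, if the wrist force passes 120 N, or if a joint passes its speed limit or range.

## Working session

There is one attempt and no reset: what is moved stays moved. The work goes in short steps, Python scripts to look and compute and a tool call to move; the robot and the scene stay as the last step left them, time stands still between calls to the robot, and variables do not carry over. Pictures are saved under pics/ and viewed, at most 10 in all, crops included, and the job is handed in when it is done.

Besides the shell and the picture viewer there is one more tool, called by a JSON object that holds its "op" and its "data". arm_command: Moves the arm, as the interface text tells. Its arguments: {"type":"object","properties":{"rows":{"type":"array","items":{"type":"array"}},"force":{"type":"number"}},"required":["rows"]}

```bash
mkdir -p pics; ls; python3 - <<'E'
from station import manip
import cv2,numpy as np
for n in("scene","side","wrist"):
    im=manip.capture(n); cv2.imwrite(f"pics/{n}0.png",im[:,:,::-1]); i=manip.camera_info(n); print(n,{k:np.round(v,4).tolist() for k,v in i.items() if not isinstance(v,str)})
a=[cv2.imread(f"pics/{n}0.png") for n in("scene","side")]
cv2.imwrite("pics/both0.png",cv2.resize(np.vstack(a),None,fx=.78,fy=.78))
print(manip.read_state())
E
```

```text
pics
scene {'intrinsics': [[481.3438, 0.0, 249.3767], [0.0, 481.3438, 182.2263], [0.0, 0.0, 1.0]], 'eye': [0.8996, 0.8019, 1.076], 'rotation': [0.2358, 0.8991, -0.3541, -0.1027]}
side {'intrinsics': [[449.0401, 0.0, 258.8939], [0.0, 449.0401, 189.0613], [0.0, 0.0, 1.0]], 'eye': [0.2035, -0.9048, 0.6553], 'rotation': [0.8608, -0.0994, 0.0708, -0.4941]}
wrist {'intrinsics': [[276.8924, 0.0, 253.3357], [0.0, 276.8924, 192.1002], [0.0, 0.0, 1.0]], 'T_tool_cam': [[0.0012, -0.9599, -0.2803, 0.0766], [1.0, 0.0011, 0.0003, 0.0009], [0.0001, -0.2803, 0.9599, -0.1876], [0.0, 0.0, 0.0, 1.0]]}
{'t': 0.15, 'joint_positions': array([-5.67012611e-02,  9.17115492e-02,  1.23159790e+00, -2.21756492e-05,
        1.81979124e+00, -5.67320460e-02]), 'qvel': array([-0.00067156, -0.00090141, -0.00423018,  0.00200256,  0.00049489,
        0.00141461]), 'tau': array([ 1.35033202e-03, -4.47044814e+01, -4.06907630e+01,  6.99103042e-02,
        2.74600578e-02, -1.16549641e-04]), 'tool_pos': array([5.99741816e-01, 4.03266287e-06, 1.95357723e-01]), 'eef_rot': array([ 7.07097622e-01,  7.07115538e-01, -5.10109132e-04, -5.55380666e-04]), 'wrist_force': array([ 0.84955024, -0.42610207,  0.36279444]), 'ft_torque': array([-0.00121211,  0.02063121,  0.00480803]), 'finger_force': 0.0, 'grip_width': 0.9998054344114256}
```

View pics/scene0.png

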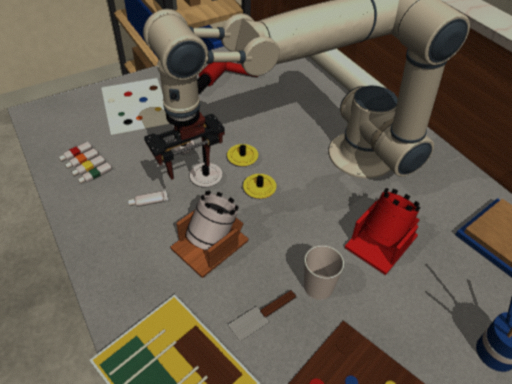

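View pics/side0.png

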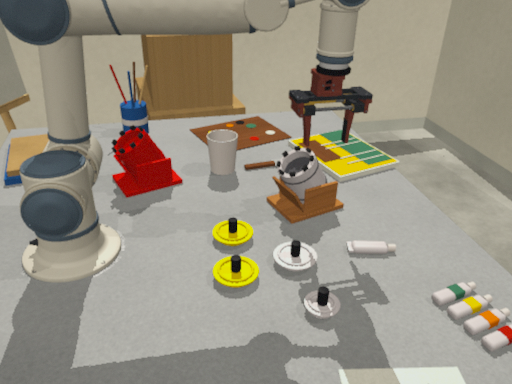

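The side view shows a metal (white-grey) lid with its knob at about (295,249) and a smaller one at (322,297). There are two yellow decoy lids at (233,232) and (236,270). The tin in the wooden cradle has its mouth at about (300,172), and a red look-alike stands at (140,150). In the scene view the tin's mouth is at about (215,200), with the gripper partly hiding a white lid at (205,173).

```bash
cat > h.py <<'E'
from station import manip
import cv2,numpy as np
from scipy.spatial.transform import Rotation as R
def cam(n,st=None):
    i=manip.camera_info(n); K=np.array(i["intrinsics"])
    if n=="wrist":
        T=np.array(i["T_tool_cam"]); Rt=R.from_quat(st["eef_rot"]).as_matrix()
        return K,Rt@T[:3,3]+st["tool_pos"],Rt@T[:3,:3]
    r=np.array(i["rotation"]); return K,np.array(i["eye"]),(R.from_quat(r).as_matrix() if r.size==4 else r)
def ray(c,uv):
    K,e,Rm=c; d=Rm@np.linalg.solve(K,np.array([uv[0],uv[1],1.])); return e,d/np.linalg.norm(d)
def onz(c,uv,z):
    e,d=ray(c,uv); return e+d*(z-e[2])/d[2]
def tri(rs):
    A=sum(np.eye(3)-np.outer(d,d) for e,d in rs); b=sum((np.eye(3)-np.outer(d,d))@e for e,d in rs)
    p=np.linalg.solve(A,b); return p,[np.linalg.norm(np.cross(p-e,d)) for e,d in rs]
def proj(c,p):
    K,e,Rm=c; q=Rm.T@(np.asarray(p)-e); q=K@q; return q[:2]/q[2]
E
python3 - <<'E'
from h import *
s=cam("side"); c=cam("scene")
for nm,uv,z in[("big",(295,249),.037),("small",(322,297),.037),("ylw1",(233,225),.037),("ylw2",(236,264),.037),("mouth",(300,172),.13),("tub",(222,152),.057),("tube",(372,247),.01)]:
    p=onz(s,uv,z); print(nm,p.round(3),np.hypot(*p[:2]).round(3),"scene px",proj(c,p).round(0))
a=cv2.imread("pics/side0.png")[130:330,225:405]; b=cv2.imread("pics/wrist0.png")
a=cv2.resize(a,(345,384),interpolation=cv2.INTER_CUBIC)
cv2.imwrite("pics/crop1.png",cv2.resize(np.hstack([a,b]),(800,358)))
E
```

```text
big [ 0.49  -0.15   0.037] 0.512 scene px [205. 169.]
small [ 0.494 -0.306  0.037] 0.581 scene px [182. 140.]
ylw1 [ 0.372 -0.029  0.037] 0.373 scene px [258. 181.]
ylw2 [ 0.35  -0.172  0.037] 0.391 scene px [241. 150.]
mouth [0.556 0.033 0.13 ] 0.557 scene px [211. 196.]
tub [0.409 0.337 0.057] 0.53 scene px [321. 275.]
tube [ 0.683 -0.148  0.01 ] 0.699 scene px [146. 199.]
```

View pics/crop1.png

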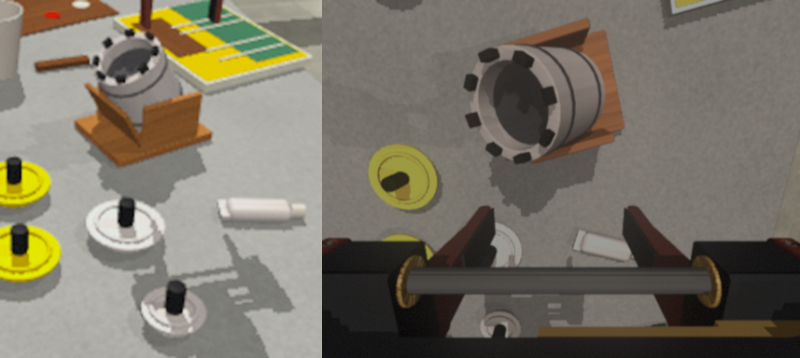

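The scene holds four lids: two yellow ones, excluded by colour, and two metal ones. The metal lids are at side (295,249), with the wider flange, and (322,297). The crop confirms that (295,249) is the larger one. The tin in the wooden cradle has its mouth at wrist crop (513,105). I'll look down the mouth axis from two places.

{"op": "arm_command", "data": {"rows": [[[0,-0.35,-0.27],[-0.2,0,0],1],[[0.1,-0.7,-0.27],[-0.4,0,0],1],[[0.2,-0.7,-0.27],[-0.667,0,0],1],[[0.2,-0.7,-0.27],[-0.667,0,0],1],[[0.2,-0.7,-0.27],[-0.667,0,0],1]]}}

```text
t: 0.78
tool_pos: [0.4932, 0.0303, 0.2358]
eef_rot: [0.683, 0.683, 0.183, 0.183]
wrist_force: [-0.1, 0.0, -0.1]
grip_width: 0.995
finger_force: 0.0
```

```bash
python3 - <<'E'
from h import *
import pickle
s=manip.read_state(); im=manip.capture("wrist"); print(s["tool_pos"],s["eef_rot"],s["qvel"].round(3))
cv2.imwrite("pics/wA.png",im[:,:,::-1]); pickle.dump(s,open("sA.pkl","wb"))
E
```

```text
[0.493181   0.03031975 0.23580548] [0.6827089  0.68318785 0.18329139 0.18321347] [-0.012  0.106 -0.11  -0.002  0.026 -0.004]
```

{"op": "arm_command", "data": {"rows": [[[-0.35,0,0],[0,0,0],1],[[-0.55,0,0],[0,0,0],1],[[-0.55,0,0],[0,0,0],1],[[-0.55,0,0],[0,0,0],1]]}}

```text
t: 1.32
tool_pos: [0.4956, -0.0525, 0.2368]
eef_rot: [0.683, 0.683, 0.183, 0.182]
wrist_force: [-0.8, 0.8, 0.4]
grip_width: 0.999
finger_force: 0.0
```

```bash
python3 - <<'E'
from h import *
import pickle
s=manip.read_state(); im=manip.capture("wrist"); print(s["tool_pos"],s["eef_rot"],s["qvel"].round(3))
cv2.imwrite("pics/wB.png",im[:,:,::-1]); pickle.dump(s,open("sB.pkl","wb"))
a=cv2.imread("pics/wA.png");cv2.imwrite("pics/wAB.png",cv2.resize(np.vstack([a[:300,80:],im[:300,80:,::-1]]),(432,600)))
E
```

```text
[ 0.49562655 -0.05248548  0.23676758] [0.68343786 0.68286331 0.18274938 0.1822445 ] [ 0.023 -0.02   0.017  0.001 -0.004 -0.005]
```

View pics/wAB.png

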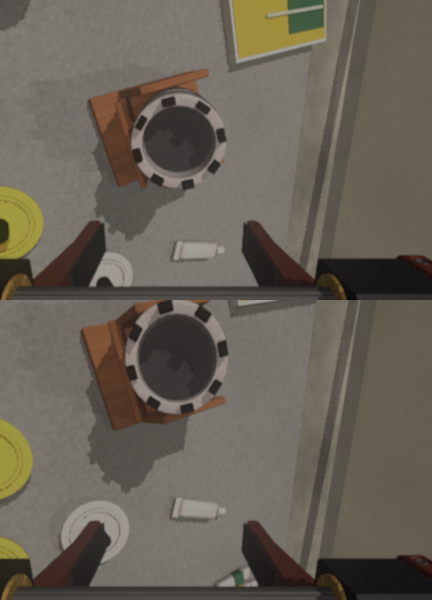

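The views show the tin's mouth with its eight black blocks, bore centre near (260,140) in A and (258,57) in B. The big lid is partly behind the left finger in B, at about (175,230).

```bash
cat > mouth.py <<'E'
from h import *
import pickle
def edge(g,c,r0,r1,n=120):
    pts=[]
    for t in np.linspace(0,2*np.pi,n,endpoint=False):
        r=np.arange(r0,r1,.25); x=c[0]+r*np.cos(t); y=c[1]+r*np.sin(t)
        if y.min()<1: continue
        p=cv2.remap(g,x.astype(np.float32)[None],y.astype(np.float32)[None],1)[0].astype(float)
        d=p[6:]-p[:-6]; k=np.argmax(d)
        if d[k]>25: pts.append((x[k+3],y[k+3]))
    pts=np.float32(pts)
    for _ in range(6):
        e=cv2.fitEllipse(pts); th=np.deg2rad(e[2]); d=pts-e[0]
        q=d@np.array([[np.cos(th),-np.sin(th)],[np.sin(th),np.cos(th)]])
        rr=np.hypot(q[:,0]/(e[1][0]/2),q[:,1]/(e[1][1]/2)); m=abs(rr-1)<.04
        if m.sum()>20: pts=pts[m]
    return e,pts
E
python3 - <<'E'
from mouth import *
out={}
for n,c,r in(("A",(260,140),(26,46)),("B",(258,57),(30,52))):
    s=pickle.load(open(f"s{n}.pkl","rb")); g=cv2.cvtColor(cv2.GaussianBlur(cv2.imread(f"pics/w{n}.png"),(3,3),0),6)
    e,p=edge(g,c,*r); print(n,e,len(p)); out[n]=(cam("wrist",s),e,p)
rs=[ray(out[n][0],out[n][1][0]) for n in "AB"]; C,res=tri(rs); print("centre",C.round(4),np.round(res,4))
# circle fit: solve centre+azimuth+tilt+r by reprojecting rays on plane
from scipy.optimize import least_squares
def f(q):
    az,ti=q[3:5]; n=np.array([-np.sin(ti)*np.cos(az),-np.sin(ti)*np.sin(az),np.cos(ti)]); o=[]
    for N in "AB":
        for uv in out[N][2]:
            e,d=ray(out[N][0],uv); P=e+d*((q[:3]-e)@n)/(d@n); o.append(np.linalg.norm(P-q[:3])-q[5])
    return np.array(o)*1e3
for x0 in (0,):
    S=least_squares(f,[*C,0,.52,.0395],loss="soft_l1"); print(S.x.round(4),np.sqrt(np.mean(S.fun**2)),"deg",np.rad2deg(S.x[3:5]))
for N in"scene","side": print(N,proj(cam(N),C))
E
```

```text
A ((256.6656494140625, 145.0535430908203), (53.696842193603516, 71.71272277832031), 116.28515625) 38
B ((256.8153076171875, 57.01348876953125), (79.15969848632812, 87.25298309326172), 174.91639709472656) 66
centre [0.5479 0.0736 0.1511] [0.0012 0.0012]
[ 0.5745  0.0809  0.1134 -0.39    0.5224  0.0459] 0.9392260849805315 deg [-22.34534146  29.93128689]
scene [220.78097253 200.09373444]
side [292.6425591  157.66694139]
```

```bash
python3 - <<'E'
from mouth import *
for n,c in(("A",(260,140)),("B",(258,57))):
    g=cv2.cvtColor(cv2.imread(f"pics/w{n}.png"),6)
    for t in range(0,360,30):
        t=np.deg2rad(t); r=np.arange(24,60,2); print(n,[int(g[min(max(int(c[1]+k*np.sin(t)),0),383),int(c[0]+k*np.cos(t))]) for k in r])
a=[cv2.resize(cv2.imread(f"pics/w{n}.png")[y:y+120,195:325],(520,480),interpolation=cv2.INTER_CUBIC)[:,:400] for n,y in(("A",80),("B",0))]
cv2.imwrite("pics/ab2.png",np.hstack(a))
E
```

```text
A [48, 49, 48, 49, 56, 62, 102, 64, 44, 43, 48, 94, 121, 119, 118, 120, 120, 118]
A [51, 46, 52, 51, 60, 64, 95, 128, 58, 58, 71, 67, 115, 122, 120, 122, 121, 122]
A [47, 49, 50, 49, 75, 89, 93, 124, 145, 136, 120, 123, 122, 124, 120, 119, 120, 119]
A [60, 57, 57, 61, 95, 111, 110, 128, 142, 124, 108, 109, 91, 85, 85, 85, 92, 116]
A [56, 58, 60, 60, 56, 98, 125, 125, 145, 85, 40, 38, 39, 53, 86, 86, 86, 86]
A [57, 58, 58, 57, 57, 76, 120, 119, 148, 142, 117, 132, 107, 70, 62, 59, 62, 62]
A [60, 59, 58, 57, 53, 50, 56, 105, 145, 146, 143, 140, 132, 74, 68, 61, 67, 67]
A [50, 49, 46, 47, 48, 50, 88, 125, 44, 37, 35, 65, 95, 61, 55, 49, 43, 42]
A [47, 49, 49, 49, 47, 55, 100, 112, 112, 137, 142, 133, 76, 62, 62, 63, 83, 91]
A [50, 48, 51, 50, 50, 75, 130, 137, 138, 142, 146, 137, 95, 97, 71, 93, 87, 96]
A [48, 51, 51, 51, 51, 76, 48, 40, 44, 45, 134, 119, 107, 121, 118, 119, 120, 121]
A [51, 50, 50, 52, 51, 80, 139, 141, 142, 144, 146, 131, 122, 121, 119, 120, 119, 119]
B [45, 47, 46, 45, 43, 47, 53, 75, 104, 82, 91, 119, 140, 114, 117, 114, 114, 115]
B [43, 46, 47, 49, 49, 48, 47, 56, 88, 134, 89, 68, 81, 95, 115, 118, 117, 119]
B [56, 49, 43, 45, 47, 44, 44, 45, 52, 83, 137, 142, 119, 109, 112, 102, 93, 94]
B [56, 53, 55, 56, 57, 55, 55, 56, 56, 63, 108, 138, 140, 131, 113, 109, 96, 67]
B [53, 54, 56, 55, 55, 56, 52, 54, 56, 60, 116, 140, 94, 35, 37, 33, 42, 58]
B [56, 56, 57, 55, 58, 56, 59, 53, 67, 119, 147, 145, 123, 108, 107, 84, 62, 62]
B [55, 56, 54, 51, 48, 47, 45, 48, 80, 125, 143, 142, 141, 140, 134, 72, 72, 80]
B [43, 42, 48, 46, 46, 50, 47, 50, 63, 118, 83, 35, 37, 38, 34, 52, 57, 45]
B [44, 46, 47, 48, 42, 46, 45, 46, 57, 77, 107, 108, 115, 136, 139, 139, 114, 91]
B [46, 46, 45, 46, 47, 44, 47, 48, 53, 56, 107, 133, 135, 135, 139, 140, 145, 145]
B [45, 44, 46, 47, 46, 45, 48, 54, 58, 92, 40, 29, 37, 37, 36, 45, 103, 114]
B [43, 44, 49, 43, 44, 47, 53, 56, 121, 137, 140, 140, 142, 142, 114, 113, 116, 112]
```

View pics/ab2.png

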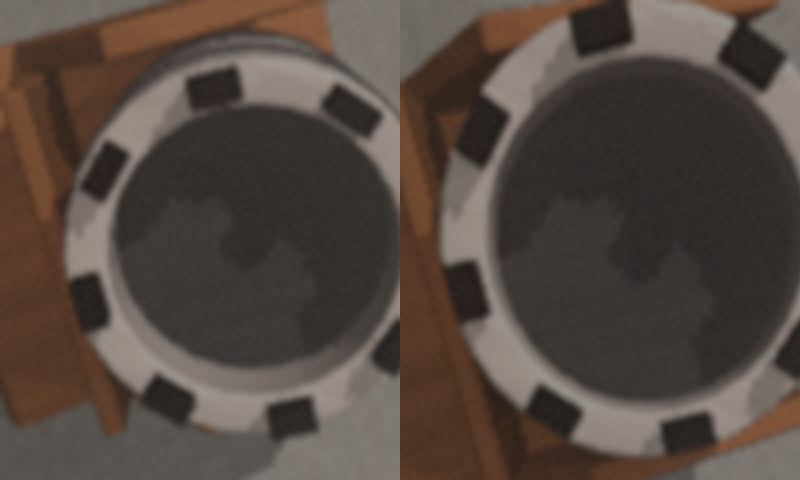

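Each view shows the eight black blocks in the light rim: A (249,102), (283,107), (221,123), (217,155), (237,179), (268,184); B shifts up by about 83 rows. I'll triangulate the blocks and refine the mouth with them.

```bash
python3 - <<'E'
from mouth import *
from scipy.optimize import least_squares
B={}
for n,c in(("A",(261,141)),("B",(259,58))):
    s=pickle.load(open(f"s{n}.pkl","rb")); im=cv2.imread(f"pics/w{n}.png"); im=cv2.resize(im,None,fx=3,fy=3,interpolation=cv2.INTER_CUBIC); g=cv2.cvtColor(im,6)
    sat=im.max(2).astype(int)-im.min(2)
    m=((g<72)&(sat<30)).astype(np.uint8); N,l,st,ce=cv2.connectedComponentsWithStats(m,connectivity=4)
    L=[]
    for i in range(1,N):
        p=(ce[i]-1)/3; d=np.hypot(*(p-c))
        if 400<st[i,4]<2600 and 33<d<66 and max(st[i,2:4])<75: L.append((np.rad2deg(np.arctan2(p[1]-c[1],p[0]-c[0])),*p,st[i,4]/9))
    L.sort(); B[n]=(cam("wrist",s),L); print(n,np.round(L,1).tolist())
P=[]
for a in B["A"][1]:
    b=min(B["B"][1],key=lambda b:abs((a[0]-b[0]+180)%360-180))
    if abs((a[0]-b[0]+180)%360-180)<14:
        p,r=tri([ray(B["A"][0],a[1:3]),ray(B["B"][0],b[1:3])]); print(p.round(4),np.round(r[0],4)); P.append(p)
P=np.array(P); c=P.mean(0); u,w,v=np.linalg.svd(P-c); n=v[2]*np.sign(v[2][2]); print("normal",n.round(3),"tilt",np.rad2deg(np.arccos(n[2])),"az",np.rad2deg(np.arctan2(-n[1],-n[0])),w)
def f(q):
    az,ti=q[3],np.pi/6; n=np.array([-np.sin(ti)*np.cos(az),-np.sin(ti)*np.sin(az),np.cos(ti)]); d=P-q[:3]; h=d@n
    return np.r_[np.linalg.norm(d-np.outer(h,n),axis=1)-.046,(h-.005)*.5]*1e3   # visible block centroid ~ half of proud height
S=least_squares(f,[*c,0]); print(S.x.round(4),np.rad2deg(S.x[3]),S.fun.round(1))
for N in"scene","side": print(N,proj(cam(N),S.x[:3]))
E
```

```text
A [[-155.4, 220.5, 122.5, 93.9], [-57.6, 282.3, 107.5, 103.8], [-8.6, 300.6, 135.0, 99.1], [38.1, 293.5, 166.5, 97.6], [81.8, 267.2, 184.3, 100.2], [124.7, 234.2, 179.7, 137.9], [162.1, 216.7, 155.3, 106.1]]
B [[-105.4, 244.8, 6.6, 167.3], [-62.6, 282.3, 13.2, 174.8], [-12.6, 302.2, 48.4, 134.3], [38.9, 294.6, 86.7, 110.8], [81.6, 266.4, 108.1, 105.7], [163.1, 211.1, 72.5, 123.0]]
[0.5702 0.1107 0.1612] 0.0
[0.5923 0.083  0.1649] 0.0
[0.5898 0.0484 0.1584] 0.0
[0.566  0.0274 0.1426] 0.0001
[0.5148 0.0613 0.1199] 0.0001
normal [-0.468 -0.166  0.868] tilt 29.761668702345013 az 19.589196227499446 [0.07554517 0.06060453 0.00207015]
[0.5556 0.0726 0.1389 0.3408] 19.52749865836933 [ 0.1  0.1 -0.   0.1  0.1  0.5 -0.7 -0.1  0.5 -0.2]
scene [218.03113998 204.08757894]
side [295.34786472 161.85281137]
```

{"op": "arm_command", "data": {"rows": [[[-0.15,-0.05,0.05],[0.2,0,0],1],[[-0.3,-0.1,0.1],[0.4,0,0],1],[[-0.35,-0.16,0.19],[0.667,0,0],1],[[-0.35,-0.16,0.19],[0.667,0,0],1],[[-0.35,-0.16,0.19],[0.667,0,0],1],[[-0.35,-0.16,0.19],[0.667,0,0],1]]}}

```text
t: 2.12
tool_pos: [0.4884, -0.1044, 0.2025]
eef_rot: [0.707, 0.707, 0.002, 0.002]
wrist_force: [0.3, -0.6, -0.5]
grip_width: 0.999
finger_force: 0.0
```

```bash
python3 - <<'E'
from h import *
import pickle
s=manip.read_state(); im=manip.capture("wrist"); print(s["tool_pos"],s["eef_rot"])
cv2.imwrite("pics/wC.png",im[:,:,::-1]); pickle.dump(s,open("sC.pkl","wb"))
E
```

```text
[ 0.48840216 -0.10441444  0.20247657] [0.70680421 0.70740346 0.0015736  0.00238454]
```

{"op": "arm_command", "data": {"rows": [[[-0.3,0,0],[0,0,0],1],[[-0.5,0,0],[0,0,0],1],[[-0.5,0,0],[0,0,0],1],[[-0.5,0,0],[0,0,0],1],[[-0.5,0,0],[0,0,0],1]]}}

```text
t: 2.8
tool_pos: [0.4885, -0.179, 0.2008]
eef_rot: [0.707, 0.707, 0.0, 0.001]
wrist_force: [-0.5, 0.4, 0.9]
grip_width: 0.998
finger_force: 0.0
```

```bash
python3 - <<'E'
from h import *
import pickle
s=manip.read_state(); im=manip.capture("wrist"); print(s["tool_pos"],s["eef_rot"])
cv2.imwrite("pics/wD.png",im[:,:,::-1]); pickle.dump(s,open("sD.pkl","wb"))
a=cv2.imread("pics/wC.png")
def n(x): return x[100:300,130:380]
cv2.imwrite("pics/wCD.png",cv2.resize(np.hstack([n(a),n(im[:,:,::-1])]),(800,320)))
for N in"CD":
    st=pickle.load(open(f"s{N}.pkl","rb")); c=cam("wrist",st); print(N,proj(c,(.49,-.15,.054)),proj(c,(.49,-.15,.02)))
E
```

```text
[ 0.48846223 -0.17904922  0.2008163 ] [7.06733581e-01 7.07479384e-01 4.20710134e-04 6.24553157e-04]
C [253.11553376 209.84441407] [253.00023668 201.55562648]
D [253.68802079 152.20821859] [253.62038741 148.55692598]
```

View pics/wCD.png

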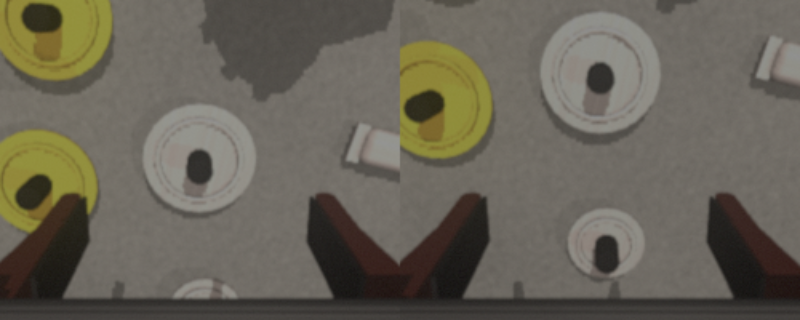

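The larger metal lid is at about (255,199) in C and (255,145) in D, with its knob at (254,204) and (255,148). The smaller lid is at the bottom of D, around (259,252), and is clearly smaller.

```bash
python3 - <<'E'
from h import *
import pickle
F=[];Kn=[]
for N,c0 in(("C",(255,199)),("D",(255,145))):
    st=pickle.load(open(f"s{N}.pkl","rb")); c=cam("wrist",st); im=cv2.imread(f"pics/w{N}.png"); g=cv2.cvtColor(im,6)
    sub=np.zeros_like(g); cv2.circle(sub,c0,44,255,-1); g2=cv2.GaussianBlur(g,(3,3),0)
    w=((g2>128)&(sub>0)).astype(np.uint8)
    k=max(cv2.findContours(w,cv2.RETR_EXTERNAL,cv2.CHAIN_APPROX_NONE)[0],key=cv2.contourArea); e=cv2.fitEllipse(cv2.convexHull(k)); 
    s2=np.zeros_like(g); cv2.circle(s2,c0,24,255,-1); b=((g<75)&(s2>0)).astype(np.uint8)
    n,l,S,ce=cv2.connectedComponentsWithStats(b); i=1+np.argmax(S[1:,4]); print(N,e,ce[i],S[i])
    F.append(ray(c,e[0])); Kn.append(ray(c,ce[i])); print(onz(c,e[0],.019).round(4),onz(c,ce[i],.037).round(4))
print("flange",tri(F)); print("knob",tri(Kn))
E
```

```text
C ((254.250732421875, 198.0291748046875), (66.23585510253906, 70.09713745117188), 91.01522064208984) [254.11278195 204.15413534] [247 194  15  21 266]
[ 0.4918 -0.1451  0.019 ] [ 0.4914 -0.1481  0.037 ]
D ((254.90170288085938, 144.71157836914062), (73.97809600830078, 74.10684967041016), 165.66702270507812) [254.66666667 148.85943775] [247 140  16  19 249]
[ 0.4917 -0.1451  0.019 ] [ 0.4913 -0.1482  0.037 ]
flange (array([ 0.49171732, -0.14502118,  0.01929475]), [np.float64(3.3279580522395553e-05), np.float64(3.3279580522369295e-05)])
knob (array([ 0.49135326, -0.14825778,  0.03641767]), [np.float64(7.182252132081633e-05), np.float64(7.182252132083258e-05)])
```

{"op": "arm_command", "data": {"rows": [[[0.1,0.02,0.2],[0,0,0],0.5],[[0.217,0.02,0.5],[0,0,0],0.5],[[0.217,0.02,0.85],[0,0,0],0.5],[[0.217,0.02,0.85],[0,0,0],0.5],[[0.217,0.02,0.85],[0,0,0],0.5],[[0.217,0.02,0.85],[0,0,0],0.5]], "force": 30}}

```text
t: 3.6
tool_pos: [0.4931, -0.1481, 0.0758]
eef_rot: [0.707, 0.707, 0.001, 0.002]
wrist_force: [0.6, -0.5, 0.6]
grip_width: 0.497
finger_force: 0.0
```

{"op": "arm_command", "data": {"rows": [[[0.01,-0.01,0.2],[0,0,0],0.5],[[0.01,-0.01,0.33],[0,0,0],0.5],[[0.01,-0.01,0.33],[0,0,0],0.5],[[0.01,-0.01,0.33],[0,0,0],0.5],[[0.01,-0.01,0.33],[0,0,0],0],[[0.01,-0.01,0.33],[0,0,0],0],[[0.01,-0.01,0.33],[0,0,0],0],[[0.01,-0.01,0.33],[0,0,0],0],[[0.01,-0.01,0.33],[0,0,0],0]], "force": 30}}

```text
t: 4.72
tool_pos: [0.4903, -0.1461, 0.0235]
eef_rot: [0.707, 0.707, 0.0, 0.0]
wrist_force: [1.7, -0.3, 2.5]
grip_width: 0.233
finger_force: 30.0
```

{"op": "arm_command", "data": {"rows": [[[0,0,-0.1],[0,0,0],0],[[0,0,-0.4],[0,0,0],0],[[0,0,-0.8],[0,0,0],0],[[0,0,-1],[0,0,0],0],[[0,0,-1],[0,0,0],0],[[0,0,-1],[0,0,0],0]]}}

```text
t: 5.48
tool_pos: [0.4893, -0.1457, 0.1712]
eef_rot: [0.707, 0.707, -0.001, -0.001]
wrist_force: [-0.4, -0.3, -1.7]
grip_width: 0.23
finger_force: 30.0
```

```bash
cat > plan.py <<'E'
from h import *
az=np.deg2rad(19.5); M=np.array([.5556,.0726,.139])
mz=np.array([-.5*np.cos(az),-.5*np.sin(az),np.sqrt(.75)]); mx=np.array([np.sqrt(.75)*np.cos(az),np.sqrt(.75)*np.sin(az),.5]); my=np.cross(mz,mx)
RT=np.c_[my,mx,-mz]
def rel(p):  # TCP in mouth frame
    d=p-M; return np.array([d@mx,d@my,d@mz])
def goto(m):
    s=manip.read_state(); Rt=R.from_quat(s["eef_rot"]).as_matrix(); t=M+m[0]*mx+m[1]*my+m[2]*mz
    print("now in mouth mm",(rel(s["tool_pos"])*1e3).round(1),"F mouth",(np.c_[mx,my,mz].T@s["wrist_force"]).round(1))
    print("shift",(Rt.T@(t-s["tool_pos"])/.15).round(3),"turn",(R.from_matrix(Rt.T@RT).as_rotvec()/(np.pi/4)).round(3))
E
python3 - <<'E'
from plan import *
s=manip.read_state();print(s["tool_pos"],s["grip_width"],s["wrist_force"])
goto((0,0,.07)); goto((0,0,.03))
E
```

```text
[ 0.48934686 -0.14573202  0.1712302 ] 0.230449849937891 [-0.36006529 -0.33350737 -1.66028629]
now in mouth mm [-101.1 -183.7   95.6] F mouth [-1.2 -0.2 -1.2]
shift [ 1.378  0.221 -0.189] turn [-0.663  0.112 -0.424]
now in mouth mm [-101.1 -183.7   95.6] F mouth [-1.2 -0.2 -1.2]
shift [1.422 0.348 0.042] turn [-0.663  0.112 -0.424]
```

{"op": "arm_command", "data": {"rows": [[[0.1,0,-0.2],[-0.15,0.025,-0.1],0],[[0.3,0.0,-0.35],[-0.3,0.05,-0.2],0],[[0.6,0.05,-0.35],[-0.45,0.075,-0.3],0],[[0.8,0.1,-0.35],[-0.663,0.112,-0.424],0],[[0.9,0.1,-0.35],[-0.663,0.112,-0.424],0],[[0.9,0.1,-0.35],[-0.663,0.112,-0.424],0],[[0.9,0.1,-0.35],[-0.663,0.112,-0.424],0],[[0.9,0.1,-0.35],[-0.663,0.112,-0.424],0]]}}

```text
t: 6.48
tool_pos: [0.5055, -0.0115, 0.2259]
eef_rot: [0.557, 0.789, 0.211, 0.15]
wrist_force: [-0.3, -0.2, -0.8]
grip_width: 0.229
finger_force: 30.0
```

```bash
python3 - <<'E'
from plan import *
s=manip.read_state();print(s["tool_pos"],s["grip_width"])
goto((0,0,.05))
E
```

```text
[ 0.50554813 -0.01146064  0.22585524] 0.22948028593512004
now in mouth mm [-21.7 -62.5 112.8] F mouth [-0.7 -0.1 -0.5]
shift [0.417 0.145 0.418] turn [0.001 0.002 0.   ]
```

{"op": "arm_command", "data": {"rows": [[[0.2,0.08,0],[0,0,0],0],[[0.417,0.145,0.1],[0,0,0],0],[[0.417,0.145,0.3],[0,0,0],0],[[0.417,0.145,0.418],[0,0,0],0],[[0.417,0.145,0.418],[0,0,0],0],[[0.417,0.145,0.418],[0,0,0],0],[[0.417,0.145,0.418],[0,0,0],0]]}}

```text
t: 7.35
tool_pos: [0.5318, 0.0642, 0.1836]
eef_rot: [0.557, 0.788, 0.212, 0.151]
wrist_force: [0.3, 0.3, -1.3]
grip_width: 0.23
finger_force: 30.0
```

```bash
python3 - <<'E'
from plan import *
goto((0,0,.026))
im=[manip.capture(n) for n in("wrist","side","scene")]
u=[cv2.resize(i[:,:,::-1][a:a+150,b:b+200],(400,300),interpolation=cv2.INTER_CUBIC) for i,a,b in((im[0],100,150),(im[1],90,210),(im[2],130,120))]
u.append(cv2.resize(im[0][:,:,::-1],(400,300)))
cv2.imwrite("pics/pl.png",np.vstack([np.hstack(u[:2]),np.hstack(u[2:])]))
E
```

```text
now in mouth mm [ 0.5 -0.  51.2] F mouth [-0.3  0.2 -1.3]
shift [ 0.001 -0.004  0.168] turn [0.005 0.003 0.001]
```

View pics/pl.png

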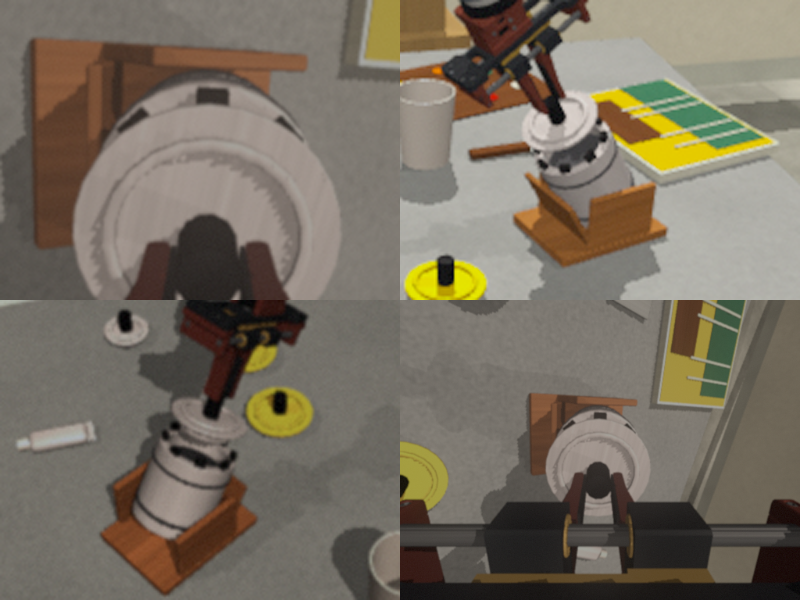

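The lid hangs square above the mouth, concentric with it in all three views. Lowering it.

{"op": "arm_command", "data": {"rows": [[[0,-0.003,0.08],[0,0,0],0],[[0,-0.003,0.14],[0,0,0],0],[[0,-0.003,0.18],[0,0,0],0],[[0,-0.003,0.2],[0,0,0],0],[[0,-0.003,0.2],[0,0,0],0],[[0,-0.003,0.2],[0,0,0],0]]}}

```text
t: 8.25
tool_pos: [0.5455, 0.0695, 0.1563]
eef_rot: [0.557, 0.789, 0.212, 0.151]
wrist_force: [0.1, -0.4, -2.0]
grip_width: 0.231
finger_force: 30.0
```

```bash
python3 -c "
from plan import *
goto((0,0,.018))"
```

```text
now in mouth mm [-0.5  0.5 20.3] F mouth [-1.1 -0.4 -1.7]
shift [-0.003  0.003  0.015] turn [0.003 0.002 0.001]
```

{"op": "arm_command", "data": {"rows": [[[0,0,0.01],[0,0,0],0],[[0,0,0.015],[0,0,0],0],[[0,0,0.015],[0,0,0],0],[[0,0,0.015],[0,0,0],0]]}}

```text
t: 8.75
tool_pos: [0.5465, 0.0699, 0.1552]
eef_rot: [0.557, 0.789, 0.212, 0.151]
wrist_force: [-5.0, -0.4, 3.7]
grip_width: 0.23
finger_force: 30.0
```

```bash
python3 -c "
from plan import *
goto((0,0,.016))"
```

```text
now in mouth mm [-0.1  0.5 18.8] F mouth [-2.4  1.3  5.6]
shift [-0.004  0.001  0.019] turn [0.004 0.002 0.002]
```

{"op": "arm_command", "data": {"rows": [[[0,0,0.006],[0,0,0],0],[[0,0,0.012],[0,0,0],0],[[0,0,0.012],[0,0,0],0]]}}

```text
t: 9.12
tool_pos: [0.5472, 0.0696, 0.1545]
eef_rot: [0.557, 0.789, 0.212, 0.152]
wrist_force: [-9.4, -3.4, 8.0]
grip_width: 0.226
finger_force: 30.1
```

```bash
python3 -c "
from plan import *
goto((0,0,.016))"
```

```text
now in mouth mm [ 0.1 -0.  17.9] F mouth [-4.6 -0.1 11.9]
shift [ 0.    -0.     0.013] turn [0.004 0.004 0.002]
```

{"op": "arm_command", "data": {"rows": [[[0,0,-0.004],[0,0,0],0.36],[[0,0,-0.004],[0,0,0],0.36],[[0,0,-0.004],[0,0,0],0.36],[[0,0,-0.1],[0,0,0],0.36],[[0,0,-0.3],[0,0,0],0.36],[[0,0,-0.6],[0,0,0],0.36],[[0,0,-0.6],[0,0,0],0.36],[[0,0,-0.6],[0,0,0],0],[[0,0,-0.6],[0,0,0],0]], "force": 60}}

```text
t: 10.25
tool_pos: [0.5044, 0.0554, 0.2286]
eef_rot: [0.557, 0.789, 0.211, 0.149]
wrist_force: [-0.5, 0.3, 0.1]
grip_width: 0.167
finger_force: 0.0
```

```bash
python3 - <<'E'
from plan import *
goto((0,0.038,.045))
im=[manip.capture(n) for n in("wrist","side","scene")]
for i,n in zip(im,"wss"): pass
u=[cv2.resize(i[:,:,::-1][a:a+h,b:b+w],(400,300),interpolation=cv2.INTER_CUBIC) for i,a,b,h,w in((im[0],90,160,150,200),(im[1],125,250,90,120),(im[2],170,160,90,120))]
u.append(cv2.resize(im[0][:,:,::-1],(400,300)))
cv2.imwrite("pics/rel.png",np.vstack([np.hstack(u[:2]),np.hstack(u[2:])]))
E
```

```text
now in mouth mm [ -2.    0.9 104.6] F mouth [-0.3  0.4  0.3]
shift [0.247 0.013 0.397] turn [-0.     0.     0.001]
```

View pics/rel.png

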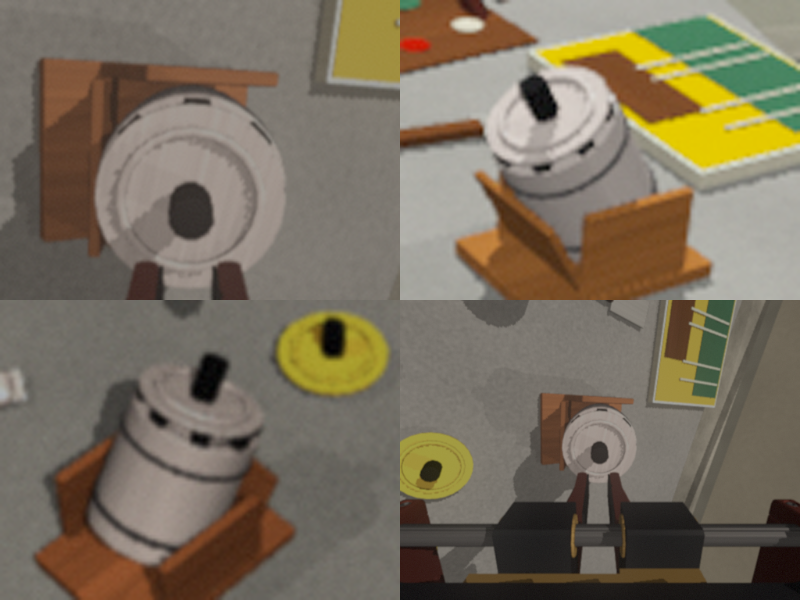

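The larger lid sits in the mouth on the blocks and has been let go. The wrist crop shows the knob centred and the flange standing off the rim. Now I'll tap with the closed fingers, tracking the commanded pose in the mouth frame.

{"op": "arm_command", "data": {"rows": [[[0.15,0.013,0],[0,0,0],0],[[0.247,0.013,0.2],[0,0,0],0],[[0.247,0.013,0.45],[0,0,0],0],[[0.247,0.013,0.53],[0,0,0],0],[[0.247,0.013,0.56],[0,0,0],0],[[0.247,0.013,0.575],[0,0,0],0],[[0.247,0.013,0.58],[0,0,0],0],[[0.247,0.013,0.58],[0,0,0],0]]}}

```text
t: 11.4
tool_pos: [0.5353, 0.1051, 0.157]
eef_rot: [0.557, 0.789, 0.212, 0.151]
wrist_force: [-0.4, -0.5, -0.8]
grip_width: 0.007
finger_force: 0.0
```

```bash
python3 -c "
from plan import *
goto((0,0.038,.016))"
```

```text
now in mouth mm [ 1.8 37.4 19.7] F mouth [-0.8 -0.4 -0.4]
shift [ 0.004 -0.012  0.025] turn [0.004 0.002 0.001]
```

{"op": "arm_command", "data": {"rows": [[[0,-0.01,0.006],[0,0,0],0],[[0,-0.01,0.012],[0,0,0],0],[[0,-0.01,0.012],[0,0,0],0]]}}

```text
t: 11.78
tool_pos: [0.5346, 0.1051, 0.1535]
eef_rot: [0.557, 0.789, 0.212, 0.15]
wrist_force: [-0.6, 0.3, -0.0]
grip_width: 0.004
finger_force: 0.0
```

```bash
python3 -c "
from plan import *
goto((0,0.038,.016))"
```

```text
now in mouth mm [-0.4 37.6 17. ] F mouth [-0.4  0.5  0.2]
shift [0.002 0.003 0.007] turn [0.002 0.002 0.001]
```

{"op": "arm_command", "data": {"rows": [[[0,0,0.006],[0,0,0],0],[[0,0,0.012],[0,0,0],0],[[0,0,0.012],[0,0,0],0]]}}

```text
t: 12.15
tool_pos: [0.5355, 0.1054, 0.1519]
eef_rot: [0.557, 0.789, 0.212, 0.15]
wrist_force: [0.4, 0.7, 0.1]
grip_width: 0.004
finger_force: 0.0
```

```bash
python3 -c "
from plan import *
goto((0,0.038,.016))"
```

```text
now in mouth mm [-0.5 37.7 15.2] F mouth [ 0.6  0.5 -0.2]
shift [ 0.002  0.003 -0.006] turn [0.002 0.002 0.001]
```

{"op": "arm_command", "data": {"rows": [[[0,0,0.006],[0,0,0],0],[[0,0,0.012],[0,0,0],0],[[0,0,0.012],[0,0,0],0]]}}

```text
t: 12.52
tool_pos: [0.5364, 0.1057, 0.1504]
eef_rot: [0.557, 0.789, 0.212, 0.15]
wrist_force: [0.1, -0.5, -0.9]
grip_width: 0.004
finger_force: 0.0
```

```bash
python3 -c "
from plan import *
goto((0,0.038,.016))"
```

```text
now in mouth mm [-0.4 37.7 13.4] F mouth [-0.5 -0.5 -0.7]
shift [ 0.002  0.003 -0.017] turn [0.002 0.002 0.001]
```

{"op": "arm_command", "data": {"rows": [[[0,0,0.006],[0,0,0],0],[[0,0,0.01],[0,0,0],0],[[0,0,0.01],[0,0,0],0]]}}

```text
t: 12.9
tool_pos: [0.5371, 0.106, 0.1491]
eef_rot: [0.557, 0.789, 0.212, 0.15]
wrist_force: [0.2, -0.0, -0.4]
grip_width: 0.005
finger_force: 0.0
```

```bash
python3 - <<'E'
from plan import *
goto((0,0.038,.016))
im=[manip.capture(n) for n in("side","scene")]
for n,i in zip(("side","scene"),im): cv2.imwrite(f"pics/{n}_t.png",i[:,:,::-1])
u=[cv2.resize(i[:,:,::-1][a:a+90,b:b+120],(400,300),interpolation=cv2.INTER_CUBIC) for i,a,b in((im[0],110,240),(im[1],150,160))]
cv2.imwrite("pics/tap.png",np.hstack(u))
E
```

```text
now in mouth mm [-0.4 37.6 11.9] F mouth [-0.1 -0.1 -0.5]
shift [ 0.002  0.003 -0.027] turn [0.002 0.002 0.001]
```

View pics/tap.png

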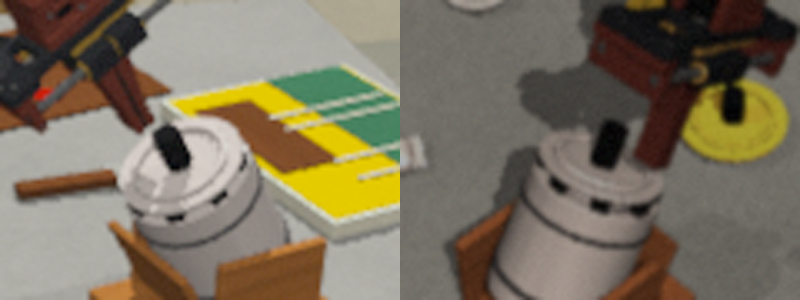

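```bash
python3 - <<'E'
from plan import *
s=manip.read_state()
for n in("side","scene"):
    c=cam(n); print(n,"tcp",proj(c,s["tool_pos"]).round(1),"M",proj(c,M).round(1),"knobtop(seat9)",proj(c,M+mz*.047).round(1),"+y rim",proj(c,M+my*.05).round(1),"+x rim",proj(c,M+mx*.05).round(1))
    g=cv2.imread(f"pics/{n}_t.png")
    a,b=((110,240) if n=="side" else (150,160))
    q=g[a:a+90,b:b+120].astype(int); m=(q.max(2)<50).astype(np.uint8); N,l,S,ce=cv2.connectedComponentsWithStats(m)
    print([(S[i].tolist(),(ce[i]+[b,a]).round(1).tolist()) for i in range(1,N) if S[i,4]>20])
E
```

```text
side tcp [284.9 153.3] M [295.3 161.8] knobtop(seat9) [288.9 149.4] +y rim [283.8 154.5] +x rim [309.2 149.3]
[([0, 0, 37, 33, 267], [251.7, 127.8]), ([24, 4, 20, 21, 162], [273.6, 123.3]), ([47, 38, 10, 13, 84], [291.4, 153.9])]
scene tcp [230.5 207.5] M [218. 204.] knobtop(seat9) [223.9 188.2] +y rim [232.5 214.1] +x rim [205.7 207.4]
[([59, 0, 60, 50, 1032], [249.4, 163.7]), ([58, 36, 10, 15, 107], [222.3, 192.5])]
```

```bash
python3 - <<'E'
from plan import *
a,b=cam("side"),cam("scene")
for nm,p,q in(("tip",(286,147.5),(236.5,199.5)),("knob",(291.4,153.9),(222.3,192.5))):
    P,r=tri([ray(a,p),ray(b,q)]); print(nm,P.round(4),np.round(r,4),"mouth mm",(rel(P)*1e3).round(1))
im=[cv2.imread(f"pics/{n}_t.png")[y:y+50,x:x+66] for n,x,y in(("side",258,128),("scene",205,170))]
cv2.imwrite("pics/tip.png",np.hstack([cv2.resize(i,(400,303),interpolation=cv2.INTER_CUBIC) for i in im]))
E
```

```text
tip [0.5286 0.103  0.1697] [0.0092 0.0092] mouth mm [ 2.1 37.6 34.3]
knob [0.5397 0.0648 0.1668] [0.0011 0.0011] mouth mm [-1.3 -2.  32.9]
```

View pics/tip.png

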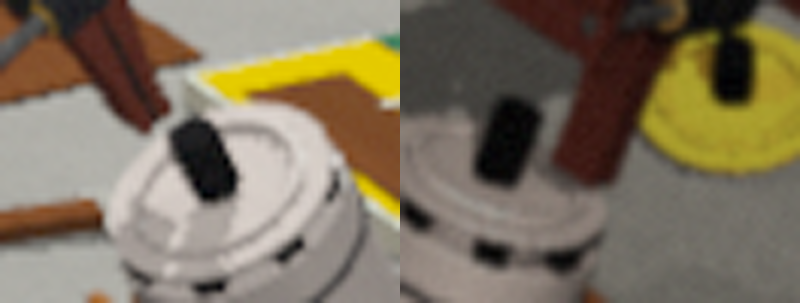

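The tip hangs visibly about 15–20 mm above the flange, so the closed fingers end short of the reported TCP. The knob triangulates at seat height of about 11–12 mm, so the lid is proud as wanted. I'll keep lowering until the force shows contact.

{"op": "arm_command", "data": {"rows": [[[0,0,0.01],[0,0,0],0],[[0,0,0.02],[0,0,0],0],[[0,0,0.03],[0,0,0],0],[[0,0,0.04],[0,0,0],0],[[0,0,0.04],[0,0,0],0]]}}

```text
t: 13.62
tool_pos: [0.5399, 0.107, 0.1438]
eef_rot: [0.557, 0.789, 0.212, 0.15]
wrist_force: [-0.3, -0.2, 0.1]
grip_width: 0.007
finger_force: 0.0
```

```bash
python3 - <<'E'
from plan import *
goto((0,0.038,.0))
E
```

```text
now in mouth mm [-0.5 37.7  5.8] F mouth [-0.2 -0.1  0.3]
shift [0.002 0.003 0.039] turn [0.002 0.001 0.001]
```

{"op": "arm_command", "data": {"rows": [[[0,0,0.01],[0,0,0],0],[[0,0,0.02],[0,0,0],0],[[0,0,0.02],[0,0,0],0]]}}

```text
t: 14.0
tool_pos: [0.5413, 0.1075, 0.1412]
eef_rot: [0.557, 0.789, 0.212, 0.15]
wrist_force: [-0.9, -0.6, 0.3]
grip_width: 0.005
finger_force: 0.0
```

```bash
python3 - <<'E'
from plan import *
goto((0,0.038,.0))
E
```

```text
now in mouth mm [-0.5 37.7  2.8] F mouth [-0.7 -0.2  0.8]
shift [0.002 0.003 0.019] turn [0.002 0.001 0.001]
```

{"op": "arm_command", "data": {"rows": [[[0,0,0.01],[0,0,0],0],[[0,0,0.02],[0,0,0],0],[[0,0,0.02],[0,0,0],0]]}}

```text
t: 14.38
tool_pos: [0.5427, 0.108, 0.1386]
eef_rot: [0.557, 0.789, 0.212, 0.15]
wrist_force: [0.3, 1.0, -0.3]
grip_width: 0.007
finger_force: 0.0
```

```bash
python3 - <<'E'
from plan import *
goto((0,0.038,.0))
E
```

```text
now in mouth mm [-0.5 37.6 -0.2] F mouth [ 0.4  0.9 -0.6]
shift [ 0.002  0.003 -0.001] turn [0.002 0.001 0.001]
```

{"op": "arm_command", "data": {"rows": [[[0,0,0.008],[0,0,0],0],[[0,0,0.015],[0,0,0],0],[[0,0,0.015],[0,0,0],0]]}}

```text
t: 14.75
tool_pos: [0.5438, 0.1083, 0.1368]
eef_rot: [0.557, 0.789, 0.212, 0.15]
wrist_force: [0.7, -0.1, 0.6]
grip_width: 0.004
finger_force: 0.0
```

```bash
python3 - <<'E'
from plan import *
goto((0,0.038,.0))
for n in("side","scene"): cv2.imwrite(f"pics/{n}_u.png",manip.capture(n)[:,:,::-1])
for n,(x,y) in(("side",(285,150)),("scene",(236,203))):
    for k in"tu":
        g=cv2.imread(f"pics/{n}_{k}.png")[y-25:y+25,x-20:x+20].astype(int)
        b,gr,r=g[...,0],g[...,1],g[...,2]; m=((r>b+14)&(r<125)&(r-gr>12)&(gr<60)).astype(np.uint8)
        N,l,S,ce=cv2.connectedComponentsWithStats(m); 
        for i in range(1,N):
            if S[i,4]>60:
                yy,xx=np.where(l==i); j=yy>=yy.max()-2; print(n,k,S[i,4],"bottom row",yy.max()+y-25,"cols",xx[j].min()+x-20,xx[j].max()+x-20)
E
```

```text
now in mouth mm [-0.4 37.6 -2.4] F mouth [ 0.9 -0.4  0.2]
shift [ 0.003  0.003 -0.016] turn [0.002 0.002 0.001]
side t 199 bottom row 148 cols 277 285
side u 183 bottom row 152 cols 279 285
scene t 268 bottom row 200 cols 232 240
scene t 73 bottom row 227 cols 231 241
scene u 360 bottom row 205 cols 231 238
scene u 75 bottom row 227 cols 231 241
```

{"op": "arm_command", "data": {"rows": [[[0,0,0.006],[0,0,0],0],[[0,0,0.012],[0,0,0],0],[[0,0,0.012],[0,0,0],0]]}}

```text
t: 15.22
tool_pos: [0.5447, 0.1086, 0.1352]
eef_rot: [0.557, 0.789, 0.212, 0.15]
wrist_force: [0.1, 0.2, -1.2]
grip_width: 0.006
finger_force: 0.0
```

```bash
python3 - <<'E'
from plan import *
goto((0,0.038,.0))
E
```

```text
now in mouth mm [-0.4 37.6 -4.1] F mouth [-0.5  0.1 -1.1]
shift [ 0.002  0.003 -0.028] turn [0.002 0.002 0.001]
```

{"op": "arm_command", "data": {"rows": [[[0,0,0.005],[0,0,0],0],[[0,0,0.01],[0,0,0],0],[[0,0,0.01],[0,0,0],0]]}}

```text
t: 15.6
tool_pos: [0.5454, 0.1089, 0.134]
eef_rot: [0.557, 0.789, 0.212, 0.15]
wrist_force: [0.7, 0.4, -0.4]
grip_width: 0.003
finger_force: 0.0
```

{"op": "arm_command", "data": {"rows": [[[0,0,0.004],[0,0,0],0],[[0,0,0.008],[0,0,0],0],[[0,0,0.008],[0,0,0],0]]}}

```text
t: 15.98
tool_pos: [0.546, 0.1091, 0.1329]
eef_rot: [0.557, 0.789, 0.212, 0.15]
wrist_force: [0.3, -0.1, 0.0]
grip_width: 0.007
finger_force: 0.0
```

{"op": "arm_command", "data": {"rows": [[[0,0,0.004],[0,0,0],0],[[0,0,0.008],[0,0,0],0],[[0,0,0.008],[0,0,0],0]]}}

```text
t: 16.35
tool_pos: [0.5466, 0.1093, 0.132]
eef_rot: [0.557, 0.789, 0.212, 0.151]
wrist_force: [0.1, -0.3, 0.2]
grip_width: 0.004
finger_force: 0.0
```

{"op": "arm_command", "data": {"rows": [[[0,0,0.004],[0,0,0],0],[[0,0,0.008],[0,0,0],0],[[0,0,0.008],[0,0,0],0]]}}

```text
t: 16.73
tool_pos: [0.5469, 0.1094, 0.1317]
eef_rot: [0.557, 0.789, 0.212, 0.151]
wrist_force: [-5.6, -1.4, 4.1]
grip_width: 0.003
finger_force: 3.6
```

```bash
python3 - <<'E'
from plan import *
goto((0,0.038,.0))
for n in("side","scene"): cv2.imwrite(f"pics/{n}_v.png",manip.capture(n)[:,:,::-1])
a,b=cam("side"),cam("scene"); T={}
for n,(x,y) in(("side",(285,150)),("scene",(236,203))):
    for k in"tuv":
        I=cv2.imread(f"pics/{n}_{k}.png"); g=I[y-25:y+25,x-20:x+20].astype(int)
        B,gr,r=g[...,0],g[...,1],g[...,2]; m=((r>B+14)&(r<125)&(r-gr>12)&(gr<60)).astype(np.uint8)
        N,l,S,ce=cv2.connectedComponentsWithStats(m); i=1+np.argmax(S[1:,4]); yy,xx=np.where(l==i); j=yy>=yy.max()-2
        # knob: dark blob
        q=I.astype(int).max(2)<50; x0,y0=(291,154) if n=="side" else (222,192)
        z=q[y0-12:y0+13,x0-10:x0+11].astype(np.uint8); N,l,S2,ce=cv2.connectedComponentsWithStats(z); i2=1+np.argmax(S2[1:,4])
        T[n,k]=((xx[j].mean()+x-20,yy.max()+y-25),ce[i2]+[x0-10,y0-12]); print(n,k,T[n,k])
for k in"tuv":
    for w in 0,1:
        P,r=tri([ray(a,T["side",k][w]),ray(b,T["scene",k][w])]); print(k,"tip knob".split()[w],(rel(P)*1e3).round(1),np.round(r[0],4))
E
```

```text
now in mouth mm [-0.2 37.6 -8.4] F mouth [-2.9  0.6  6.4]
shift [ 0.003  0.001 -0.056] turn [0.002 0.002 0.002]
side t ((np.float64(280.8333333333333), np.int64(148)), array([291.35714286, 153.92857143]))
side u ((np.float64(282.38461538461536), np.int64(152)), array([290.92307692, 153.6043956 ]))
side v ((np.float64(283.7), np.int64(154)), array([290.98924731, 153.78494624]))
scene t ((np.float64(236.2), np.int64(200)), array([222.3271028, 192.5046729]))
scene u ((np.float64(234.61111111111111), np.int64(205)), array([222.4954955 , 192.42342342]))
scene v ((np.float64(233.9375), np.int64(207)), array([222.54464286, 192.40178571]))
t tip [-4.1 40.7 34.8] 0.0023
t knob [-1.5 -2.  32.9] 0.001
u tip [-5.2 41.2 20.2] 0.0021
u knob [-1.5 -1.3 33.6] 0.0007
v tip [-5.6 40.4 13.5] 0.0029
v knob [-1.8 -1.5 33.4] 0.0008
```

{"op": "arm_command", "data": {"rows": [[[0,0,0.004],[0,0,0],0],[[0,0,0.008],[0,0,0],0],[[0,0,0.008],[0,0,0],0]]}}

```text
t: 17.2
tool_pos: [0.5471, 0.1096, 0.1311]
eef_rot: [0.557, 0.789, 0.212, 0.15]
wrist_force: [-11.3, -2.0, 7.5]
grip_width: 0.006
finger_force: 6.3
```

{"op": "arm_command", "data": {"rows": [[[0,0,0.004],[0,0,0],0],[[0,0,0.008],[0,0,0],0],[[0,0,0.008],[0,0,0],0]]}}

```text
t: 17.58
tool_pos: [0.5477, 0.1099, 0.1304]
eef_rot: [0.557, 0.789, 0.212, 0.151]
wrist_force: [-12.9, -2.4, 10.2]
grip_width: 0.006
finger_force: 7.6
```

```bash
cat > obs.py <<'E'
from plan import *
# knob centroid + axis direction in the two fixed views
def knob():
    a,b=cam("side"),cam("scene"); o=[]
    for n,(x0,y0) in(("side",(291,156)),("scene",(222,194))):
        I=manip.capture(n)[:,:,::-1]; q=I.astype(int).max(2)<50
        z=q[y0-13:y0+13,x0-11:x0+12].astype(np.uint8); N,l,S,ce=cv2.connectedComponentsWithStats(z); i=1+np.argmax(S[1:,4]); o.append(ce[i]+[x0-11,y0-13])
    P,r=tri([ray(a,o[0]),ray(b,o[1])]); print("knob",(rel(P)*1e3).round(1),np.round(r[0]*1e3,1))
E
python3 - <<'E'
from obs import *
goto((0,-.038,.03)); knob()
E
```

```text
now in mouth mm [ 0.  37.8 -9.9] F mouth [-6.1  2.1 15.3]
shift [-0.505 -0.    -0.266] turn [0.002 0.002 0.002]
knob [-1.5 -0.5 33.1] 0.7
```

The tap at +y yields at about 15 N and the lid moves. Now the opposite side.

{"op": "arm_command", "data": {"rows": [[[0,0,-0.15],[0,0,0],0],[[0,0,-0.31],[0,0,0],0],[[-0.35,0,-0.31],[0,0,0],0],[[-0.507,0,-0.3],[0,0,0],0],[[-0.507,0,-0.2],[0,0,0],0],[[-0.507,0,-0.1],[0,0,0],0],[[-0.507,0,-0.06],[0,0,0],0],[[-0.507,0,-0.04],[0,0,0],0],[[-0.507,0,-0.028],[0,0,0],0],[[-0.507,0,-0.024],[0,0,0],0]]}}

```text
t: 18.92
tool_pos: [0.5717, 0.038, 0.1327]
eef_rot: [0.557, 0.789, 0.212, 0.15]
wrist_force: [-6.5, 0.2, 3.7]
grip_width: 0.01
finger_force: 3.0
```

{"op": "arm_command", "data": {"rows": [[[0,0,0.004],[0,0,0],0],[[0,0,0.008],[0,0,0],0],[[0,0,0.008],[0,0,0],0]]}}

```text
t: 19.3
tool_pos: [0.5719, 0.038, 0.1325]
eef_rot: [0.557, 0.789, 0.212, 0.15]
wrist_force: [-11.8, -0.1, 8.0]
grip_width: 0.008
finger_force: 6.0
```

```bash
python3 - <<'E'
from obs import *
goto((0,-.038,.03)); knob()
E
```

```text
now in mouth mm [  0.1 -38.   -7.5] F mouth [-5.6  3.8 12.5]
shift [-0.   -0.   -0.25] turn [0.002 0.001 0.002]
knob [ 6.9  6.2 38.2] 1.5
```

{"op": "arm_command", "data": {"rows": [[[0,0,0.005],[0,0,0],0],[[0,0,0.01],[0,0,0],0],[[0,0,0.015],[0,0,0],0],[[0,0,0.018],[0,0,0],0],[[0,0,0.018],[0,0,0],0]]}}

```text
t: 20.02
tool_pos: [0.5731, 0.038, 0.131]
eef_rot: [0.557, 0.789, 0.212, 0.151]
wrist_force: [-15.9, -2.7, 10.8]
grip_width: 0.007
finger_force: 8.7
```

```bash
python3 - <<'E'
from obs import *
goto((0,-.038,.03))
E
```

```text
now in mouth mm [  0.3 -38.4  -9.4] F mouth [-8.4  2.8 17.3]
shift [ 0.002 -0.001 -0.263] turn [0.003 0.002 0.002]
```

{"op": "arm_command", "data": {"rows": [[[0,0,-0.15],[0,0,0],0],[[0,0,-0.31],[0,0,0],0],[[0.2,0.2,-0.31],[0,0,0],0],[[0.253,0.253,-0.2],[0,0,0],0],[[0.253,0.253,-0.1],[0,0,0],0],[[0.253,0.253,-0.06],[0,0,0],0],[[0.253,0.253,-0.04],[0,0,0],0],[[0.253,0.253,-0.025],[0,0,0],0],[[0.253,0.253,-0.015],[0,0,0],0],[[0.253,0.253,-0.01],[0,0,0],0]]}}

```text
t: 21.28
tool_pos: [0.5913, 0.0844, 0.1498]
eef_rot: [0.557, 0.789, 0.212, 0.151]
wrist_force: [-5.8, -2.4, 3.9]
grip_width: 0.002
finger_force: 2.8
```

```bash
python3 - <<'E'
from obs import *
goto((0,-.038,.03))
E
```

```text
now in mouth mm [37.9 -0.8 -9.4] F mouth [-3.4 -0.3  6.5]
shift [-0.248 -0.252 -0.263] turn [0.003 0.002 0.001]
```

{"op": "arm_command", "data": {"rows": [[[0,0,-0.15],[0,0,0],0],[[0,0,-0.3],[0,0,0],0],[[0,-0.35,-0.3],[0,0,0],0],[[0,-0.507,-0.3],[0,0,0],0],[[0,-0.507,-0.1],[0,0,0],0],[[0,-0.507,-0.05],[0,0,0],0],[[0,-0.507,-0.03],[0,0,0],0],[[0,-0.507,-0.015],[0,0,0],0],[[0,-0.507,-0.005],[0,0,0],0],[[0,-0.507,0],[0,0,0],0]]}}

```text
t: 22.52
tool_pos: [0.5293, 0.0627, 0.1124]
eef_rot: [0.557, 0.789, 0.212, 0.151]
wrist_force: [-10.4, -1.8, 8.7]
grip_width: 0.005
finger_force: 6.4
```

```bash
python3 - <<'E'
from obs import *
goto((0,-.038,.03))
E
```

```text
now in mouth mm [-37.6  -0.5  -9. ] F mouth [-4.7  1.8 12.7]
shift [-0.251  0.251 -0.259] turn [0.003 0.002 0.002]
```

{"op": "arm_command", "data": {"rows": [[[0,0,0.008],[0,0,0],0],[[0,0,0.016],[0,0,0],0],[[0,0,0.023],[0,0,0],0],[[0,0,0.023],[0,0,0],0]]}}

```text
t: 23.02
tool_pos: [0.5303, 0.0629, 0.1102]
eef_rot: [0.557, 0.789, 0.211, 0.151]
wrist_force: [-18.5, -4.5, 13.4]
grip_width: 0.006
finger_force: 10.3
```

{"op": "arm_command", "data": {"rows": [[[0,0,-0.15],[0,0,0],0],[[0,0,-0.32],[0,0,0],0],[[0,0.35,-0.32],[0,0,0],0],[[0,0.507,-0.32],[0,0,0],0],[[0,0.507,-0.1],[0,0,0],0],[[0,0.507,-0.05],[0,0,0],0],[[0,0.507,-0.03],[0,0,0],0],[[0,0.507,-0.015],[0,0,0],0],[[0,0.507,-0.005],[0,0,0],0],[[0,0.507,0],[0,0,0],0]]}}

```text
t: 24.28
tool_pos: [0.5921, 0.0849, 0.149]
eef_rot: [0.557, 0.789, 0.212, 0.151]
wrist_force: [-16.8, -3.4, 11.4]
grip_width: 0.004
finger_force: 8.7
```

```bash
python3 - <<'E'
from obs import *
goto((0,-.038,.03))
E
```

```text
now in mouth mm [ 38.4  -0.6 -10.6] F mouth [-9.   2.4 18.4]
shift [-0.249 -0.255 -0.271] turn [0.003 0.003 0.002]
```

{"op": "arm_command", "data": {"rows": [[[0,0,0.008],[0,0,0],0],[[0,0,0.008],[0,0,0],0]]}}

```text
t: 24.52
tool_pos: [0.5928, 0.085, 0.1485]
eef_rot: [0.557, 0.789, 0.212, 0.151]
wrist_force: [-15.5, -3.8, 10.4]
grip_width: 0.008
finger_force: 8.4
```

{"op": "arm_command", "data": {"rows": [[[0,0,-0.15],[0,0,0],0],[[0,0,-0.32],[0,0,0],0],[[0.2,-0.2,-0.32],[0,0,0],0],[[0.253,-0.253,-0.2],[0,0,0],0],[[0.253,-0.253,-0.1],[0,0,0],0],[[0.253,-0.253,-0.05],[0,0,0],0],[[0.253,-0.253,-0.03],[0,0,0],0],[[0.253,-0.253,-0.015],[0,0,0],0],[[0.253,-0.253,-0.005],[0,0,0],0],[[0.253,-0.253,0],[0,0,0],0]]}}

```text
t: 25.78
tool_pos: [0.5497, 0.1101, 0.1279]
eef_rot: [0.557, 0.789, 0.212, 0.15]
wrist_force: [-16.4, -2.8, 11.9]
grip_width: 0.009
finger_force: 9.0
```

{"op": "arm_command", "data": {"rows": [[[0,0,-0.15],[0,0,0],0],[[0,0,-0.32],[0,0,0],0],[[-0.35,0,-0.32],[0,0,0],0],[[-0.507,0,-0.32],[0,0,0],0],[[-0.507,0,-0.1],[0,0,0],0],[[-0.507,0,-0.05],[0,0,0],0],[[-0.507,0,-0.03],[0,0,0],0],[[-0.507,0,-0.015],[0,0,0],0],[[-0.507,0,-0.005],[0,0,0],0],[[-0.507,0,0],[0,0,0],0]]}}

```text
t: 27.02
tool_pos: [0.5747, 0.038, 0.1291]
eef_rot: [0.556, 0.789, 0.211, 0.151]
wrist_force: [-16.9, -7.0, 12.1]
grip_width: 0.006
finger_force: 9.8
```

```bash
python3 - <<'E'
from obs import *
goto((0,-.038,.03))
for p in((.5477,.1099,.1304),): print(rel(np.array(p)))
E
```

```text
now in mouth mm [  0.6 -39.  -11.8] F mouth [-9.8 -1.  19.6]
shift [ 0.006 -0.004 -0.279] turn [0.002 0.004 0.004]
[ 3.37020322e-05  3.77976018e-02 -9.94988251e-03]
```

{"op": "arm_command", "data": {"rows": [[[0,0,0.008],[0,0,0],0],[[0,0,0.017],[0,0,0],0],[[0,0,0.017],[0,0,0],0]]}}

```text
t: 27.4
tool_pos: [0.5762, 0.0379, 0.1275]
eef_rot: [0.556, 0.789, 0.211, 0.152]
wrist_force: [-15.1, -7.2, 11.7]
grip_width: 0.003
finger_force: 9.7
```

{"op": "arm_command", "data": {"rows": [[[0,0,-0.15],[0,0,0],0],[[0,0,-0.33],[0,0,0],0],[[0.35,0,-0.33],[0,0,0],0],[[0.507,0,-0.33],[0,0,0],0],[[0.507,0,-0.1],[0,0,0],0],[[0.507,0,-0.05],[0,0,0],0],[[0.507,0,-0.03],[0,0,0],0],[[0.507,0,-0.015],[0,0,0],0],[[0.507,0,-0.005],[0,0,0],0],[[0.507,0,0],[0,0,0],0]]}}

```text
t: 28.65
tool_pos: [0.5503, 0.1106, 0.1269]
eef_rot: [0.557, 0.789, 0.212, 0.15]
wrist_force: [-18.4, -2.3, 13.0]
grip_width: 0.006
finger_force: 10.5
```

{"op": "arm_command", "data": {"rows": [[[0,0,-0.15],[0,0,0],0],[[0,0,-0.33],[0,0,0],0],[[-0.2,-0.2,-0.33],[0,0,0],0],[[-0.253,-0.253,-0.2],[0,0,0],0],[[-0.253,-0.253,-0.1],[0,0,0],0],[[-0.253,-0.253,-0.05],[0,0,0],0],[[-0.253,-0.253,-0.03],[0,0,0],0],[[-0.253,-0.253,-0.015],[0,0,0],0],[[-0.253,-0.253,-0.005],[0,0,0],0],[[-0.253,-0.253,0],[0,0,0],0]]}}

```text
t: 29.9
tool_pos: [0.5322, 0.0637, 0.1065]
eef_rot: [0.557, 0.789, 0.211, 0.151]
wrist_force: [-17.1, -5.1, 10.5]
grip_width: 0.005
finger_force: 9.4
```

{"op": "arm_command", "data": {"rows": [[[0,0,-0.15],[0,0,0],0],[[0,0,-0.33],[0,0,0],0],[[0,0.35,-0.33],[0,0,0],0],[[0,0.507,-0.33],[0,0,0],0],[[0,0.507,-0.1],[0,0,0],0],[[0,0.507,-0.05],[0,0,0],0],[[0,0.507,-0.03],[0,0,0],0],[[0,0.507,-0.015],[0,0,0],0],[[0,0.507,-0.005],[0,0,0],0],[[0,0.507,0],[0,0,0],0]]}}

```text
t: 31.15
tool_pos: [0.5939, 0.086, 0.1459]
eef_rot: [0.557, 0.789, 0.212, 0.151]
wrist_force: [-14.7, -1.9, 10.9]
grip_width: 0.006
finger_force: 8.4
```

```bash
python3 - <<'E'
from obs import *
goto((0,-.038,.03))
E
```

```text
now in mouth mm [ 38.6  -0.2 -14.3] F mouth [-7.   3.1 16.7]
shift [-0.252 -0.257 -0.296] turn [0.003 0.002 0.002]
```

{"op": "arm_command", "data": {"rows": [[[0,0,0.007],[0,0,0],0],[[0,0,0.015],[0,0,0],0],[[0,0,0.015],[0,0,0],0]]}}

```text
t: 31.52
tool_pos: [0.5952, 0.0863, 0.1446]
eef_rot: [0.557, 0.789, 0.212, 0.151]
wrist_force: [-15.4, -3.0, 12.4]
grip_width: 0.004
finger_force: 8.4
```

{"op": "arm_command", "data": {"rows": [[[0,0,-0.15],[0,0,0],0],[[0,0,-0.34],[0,0,0],0],[[0,-0.35,-0.34],[0,0,0],0],[[0,-0.507,-0.34],[0,0,0],0],[[0,-0.507,-0.1],[0,0,0],0],[[0,-0.507,-0.05],[0,0,0],0],[[0,-0.507,-0.03],[0,0,0],0],[[0,-0.507,-0.015],[0,0,0],0],[[0,-0.507,-0.01],[0,0,0],0],[[0,-0.507,-0.005],[0,0,0],0]]}}

```text
t: 32.78
tool_pos: [0.5328, 0.0639, 0.1064]
eef_rot: [0.557, 0.789, 0.211, 0.151]
wrist_force: [-21.0, -4.0, 13.6]
grip_width: 0.005
finger_force: 11.2
```

{"op": "arm_command", "data": {"rows": [[[0,0,-0.15],[0,0,0],0],[[0,0,-0.34],[0,0,0],0],[[0.2,0.2,-0.34],[0,0,0],0],[[0.253,0.253,-0.2],[0,0,0],0],[[0.253,0.253,-0.1],[0,0,0],0],[[0.253,0.253,-0.05],[0,0,0],0],[[0.253,0.253,-0.03],[0,0,0],0],[[0.253,0.253,-0.015],[0,0,0],0],[[0.253,0.253,-0.005],[0,0,0],0],[[0.253,0.253,0],[0,0,0],0]]}}

```text
t: 34.02
tool_pos: [0.5509, 0.1104, 0.1241]
eef_rot: [0.557, 0.789, 0.211, 0.15]
wrist_force: [-15.6, -3.0, 10.5]
grip_width: 0.005
finger_force: 8.6
```

{"op": "arm_command", "data": {"rows": [[[0,0,-0.15],[0,0,0],0],[[0,0,-0.34],[0,0,0],0],[[-0.35,0,-0.34],[0,0,0],0],[[-0.507,0,-0.34],[0,0,0],0],[[-0.507,0,-0.1],[0,0,0],0],[[-0.507,0,-0.05],[0,0,0],0],[[-0.507,0,-0.03],[0,0,0],0],[[-0.507,0,-0.015],[0,0,0],0],[[-0.507,0,-0.005],[0,0,0],0],[[-0.507,0,0],[0,0,0],0]]}}

```text
t: 35.28
tool_pos: [0.5764, 0.0389, 0.1252]
eef_rot: [0.557, 0.789, 0.211, 0.151]
wrist_force: [-17.2, -3.6, 10.7]
grip_width: 0.004
finger_force: 9.0
```

```bash
python3 - <<'E'
from obs import *
goto((0,-.038,.03))
E
```

```text
now in mouth mm [  0.3 -38.8 -16.2] F mouth [-9.7  2.4 18. ]
shift [ 0.004 -0.002 -0.308] turn [0.002 0.003 0.004]
```

{"op": "arm_command", "data": {"rows": [[[0,0,0.006],[0,0,0],0],[[0,0,0.012],[0,0,0],0],[[0,0,0.012],[0,0,0],0]]}}

```text
t: 35.65
tool_pos: [0.5773, 0.039, 0.1251]
eef_rot: [0.556, 0.789, 0.211, 0.152]
wrist_force: [-20.6, -4.9, 13.8]
grip_width: 0.004
finger_force: 11.8
```

{"op": "arm_command", "data": {"rows": [[[0,0,-0.15],[0,0,0],0],[[0,0,-0.35],[0,0,0],0],[[0.35,0,-0.35],[0,0,0],0],[[0.507,0,-0.35],[0,0,0],0],[[0.507,0,-0.1],[0,0,0],0],[[0.507,0,-0.05],[0,0,0],0],[[0.507,0,-0.03],[0,0,0],0],[[0.507,0,-0.015],[0,0,0],0],[[0.507,0,-0.005],[0,0,0],0],[[0.507,0,0],[0,0,0],0]]}}

```text
t: 36.9
tool_pos: [0.5521, 0.1109, 0.1238]
eef_rot: [0.557, 0.789, 0.212, 0.151]
wrist_force: [-17.9, -2.4, 12.4]
grip_width: 0.007
finger_force: 9.6
```

{"op": "arm_command", "data": {"rows": [[[0,0,-0.15],[0,0,0],0],[[0,0,-0.35],[0,0,0],0],[[-0.2,-0.2,-0.35],[0,0,0],0],[[-0.253,-0.253,-0.2],[0,0,0],0],[[-0.253,-0.253,-0.1],[0,0,0],0],[[-0.253,-0.253,-0.05],[0,0,0],0],[[-0.253,-0.253,-0.03],[0,0,0],0],[[-0.253,-0.253,-0.015],[0,0,0],0],[[-0.253,-0.253,-0.005],[0,0,0],0],[[-0.253,-0.253,0],[0,0,0],0]]}}

```text
t: 38.15
tool_pos: [0.5332, 0.0644, 0.1048]
eef_rot: [0.556, 0.79, 0.211, 0.15]
wrist_force: [-29.7, -6.8, 19.4]
grip_width: 0.009
finger_force: 16.3
```

{"op": "arm_command", "data": {"rows": [[[0,0,-0.15],[0,0,0],0],[[0,0,-0.35],[0,0,0],0],[[0,0.35,-0.35],[0,0,0],0],[[0,0.507,-0.35],[0,0,0],0],[[0,0.507,-0.1],[0,0,0],0],[[0,0.507,-0.05],[0,0,0],0],[[0,0.507,-0.03],[0,0,0],0],[[0,0.507,-0.015],[0,0,0],0],[[0,0.507,-0.005],[0,0,0],0],[[0,0.507,0],[0,0,0],0]]}}

```text
t: 39.4
tool_pos: [0.5955, 0.0863, 0.1431]
eef_rot: [0.557, 0.789, 0.212, 0.151]
wrist_force: [-16.7, -3.3, 11.7]
grip_width: 0.009
finger_force: 9.2
```

```bash
python3 - <<'E'
from obs import *
goto((0,-.038,.03))
E
```

```text
now in mouth mm [ 38.6  -0.4 -17.5] F mouth [-8.8  2.5 18.6]
shift [-0.251 -0.257 -0.317] turn [0.003 0.002 0.002]
```

{"op": "arm_command", "data": {"rows": [[[0,0,0.006],[0,0,0],0],[[0,0,0.006],[0,0,0],0]]}}

```text
t: 39.65
tool_pos: [0.5957, 0.0864, 0.143]
eef_rot: [0.557, 0.789, 0.212, 0.151]
wrist_force: [-19.3, -3.1, 12.7]
grip_width: 0.004
finger_force: 10.4
```

```bash
python3 - <<'E'
from obs import *
goto((0,-.038,.03))
E
```

```text
now in mouth mm [ 38.8  -0.4 -17.7] F mouth [-10.3   3.5  20.6]
shift [-0.251 -0.258 -0.318] turn [0.004 0.002 0.002]
```

{"op": "arm_command", "data": {"rows": [[[0,0,-0.15],[0,0,0],0],[[0,0,-0.35],[0,0,0],0],[[-0.2,-0.2,-0.35],[0,0,0],0],[[-0.253,-0.253,-0.2],[0,0,0],0],[[-0.253,-0.253,-0.1],[0,0,0],0],[[-0.253,-0.253,-0.05],[0,0,0],0],[[-0.253,-0.253,-0.03],[0,0,0],0],[[-0.253,-0.253,-0.015],[0,0,0],0],[[-0.253,-0.253,-0.006],[0,0,0],0],[[-0.253,-0.253,-0.006],[0,0,0],0]]}}

```text
t: 40.9
tool_pos: [0.5766, 0.0397, 0.1245]
eef_rot: [0.556, 0.79, 0.211, 0.15]
wrist_force: [-28.1, -5.5, 19.1]
grip_width: 0.004
finger_force: 15.6
```

```bash
python3 - <<'E'
from obs import *
goto((0,-.038,.03))
E
```

```text
now in mouth mm [  0.4 -38.  -17. ] F mouth [-14.9   4.1  30.7]
shift [-0.    -0.003 -0.313] turn [-0.     0.002  0.005]
```

{"op": "arm_command", "data": {"rows": [[[0,0,-0.15],[0,0,0],0],[[0,0,-0.35],[0,0,0],0],[[0.35,0,-0.35],[0,0,0],0],[[0.507,0,-0.35],[0,0,0],0],[[0.507,0,-0.1],[0,0,0],0],[[0.507,0,-0.05],[0,0,0],0],[[0.507,0,-0.03],[0,0,0],0],[[0.507,0,-0.015],[0,0,0],0],[[0.507,0,-0.003],[0,0,0],0],[[0.507,0,0.003],[0,0,0],0]]}}

```text
t: 42.15
tool_pos: [0.5528, 0.1111, 0.1233]
eef_rot: [0.557, 0.789, 0.212, 0.151]
wrist_force: [-14.8, -3.1, 11.3]
grip_width: 0.006
finger_force: 8.5
```

```bash
python3 - <<'E'
from obs import *
goto((0,-.038,.03))
E
```

```text
now in mouth mm [  1.   37.2 -18.8] F mouth [-7.4  2.  17.3]
shift [-0.502 -0.006 -0.324] turn [0.004 0.003 0.002]
```

{"op": "arm_command", "data": {"rows": [[[0,0,0.003],[0,0,0],0],[[0,0,0.005],[0,0,0],0],[[0,0,0.005],[0,0,0],0]]}}

```text
t: 42.52
tool_pos: [0.553, 0.1112, 0.1229]
eef_rot: [0.557, 0.789, 0.212, 0.151]
wrist_force: [-14.6, -3.8, 10.9]
grip_width: 0.007
finger_force: 8.9
```

```bash
python3 - <<'E'
from obs import *
goto((0,-.038,.03))
E
```

```text
now in mouth mm [  1.   37.3 -19.2] F mouth [-7.5  1.3 16.9]
shift [-0.502 -0.006 -0.327] turn [0.004 0.003 0.002]
```

{"op": "arm_command", "data": {"rows": [[[0,0,0.004],[0,0,0],0],[[0,0,0.008],[0,0,0],0],[[0,0,0.008],[0,0,0],0]]}}

```text
t: 42.9
tool_pos: [0.5532, 0.1113, 0.1227]
eef_rot: [0.557, 0.789, 0.212, 0.151]
wrist_force: [-23.0, -3.3, 16.2]
grip_width: 0.009
finger_force: 12.9
```

{"op": "arm_command", "data": {"rows": [[[0,0,-0.15],[0,0,0],0],[[0,0,-0.35],[0,0,0],0],[[-0.35,0,-0.35],[0,0,0],0],[[-0.507,0,-0.35],[0,0,0],0],[[-0.507,0,-0.1],[0,0,0],0],[[-0.507,0,-0.05],[0,0,0],0],[[-0.507,0,-0.03],[0,0,0],0],[[-0.507,0,-0.024],[0,0,0],0],[[-0.507,0,-0.02],[0,0,0],0],[[-0.507,0,-0.02],[0,0,0],0]]}}

```text
t: 44.15
tool_pos: [0.5767, 0.0389, 0.1245]
eef_rot: [0.557, 0.789, 0.211, 0.151]
wrist_force: [-18.1, -5.4, 11.5]
grip_width: 0.006
finger_force: 10.0
```

```bash
python3 - <<'E'
from obs import *
goto((0,-.038,.03)); print(rel(np.array((.5532,.1114,.1225))))
E
```

```text
now in mouth mm [  0.2 -38.8 -16.9] F mouth [-10.6   1.   19.4]
shift [ 0.005 -0.001 -0.312] turn [0.001 0.004 0.004]
[ 0.00100726  0.03737563 -0.0196341 ]
```

{"op": "arm_command", "data": {"rows": [[[0,0,0.003],[0,0,0],0],[[0,0,0.006],[0,0,0],0],[[0,0,0.006],[0,0,0],0]]}}

```text
t: 44.52
tool_pos: [0.5768, 0.0389, 0.1244]
eef_rot: [0.556, 0.789, 0.21, 0.151]
wrist_force: [-24.9, -7.6, 16.8]
grip_width: 0.004
finger_force: 13.3
```

```bash
python3 - <<'E'
from obs import *
goto((0,-.038,.03))
E
```

```text
now in mouth mm [  0.2 -38.8 -17. ] F mouth [-14.1   1.2  27.5]
shift [ 0.005 -0.001 -0.313] turn [0.001 0.004 0.004]
```

{"op": "arm_command", "data": {"rows": [[[0,0,-0.15],[0,0,0],0],[[0,0,-0.35],[0,0,0],0],[[0.2,0.2,-0.35],[0,0,0],0],[[0.253,0.253,-0.2],[0,0,0],0],[[0.253,0.253,-0.1],[0,0,0],0],[[0.253,0.253,-0.05],[0,0,0],0],[[0.253,0.253,-0.03],[0,0,0],0],[[0.253,0.253,-0.015],[0,0,0],0],[[0.253,0.253,-0.005],[0,0,0],0],[[0.253,0.253,0.003],[0,0,0],0]]}}

```text
t: 45.78
tool_pos: [0.5951, 0.0856, 0.142]
eef_rot: [0.557, 0.789, 0.211, 0.15]
wrist_force: [-28.3, -6.9, 18.6]
grip_width: 0.003
finger_force: 15.4
```

```bash
python3 - <<'E'
from obs import *
goto((0,-.038,.03))
E
```

```text
now in mouth mm [ 37.5  -0.9 -18.2] F mouth [-15.7   3.   30.6]
shift [-0.247 -0.25  -0.321] turn [-0.     0.003  0.002]
```

{"op": "arm_command", "data": {"rows": [[[0,0,-0.15],[0,0,0],0],[[0,0,-0.35],[0,0,0],0],[[0.2,-0.2,-0.35],[0,0,0],0],[[0.253,-0.253,-0.2],[0,0,0],0],[[0.253,-0.253,-0.1],[0,0,0],0],[[0.253,-0.253,-0.05],[0,0,0],0],[[0.253,-0.253,-0.02],[0,0,0],0],[[0.253,-0.253,0],[0,0,0],0],[[0.253,-0.253,0.01],[0,0,0],0],[[0.253,-0.253,0.012],[0,0,0],0]]}}

```text
t: 47.02
tool_pos: [0.5529, 0.1108, 0.1222]
eef_rot: [0.557, 0.789, 0.211, 0.15]
wrist_force: [-30.1, -8.7, 21.4]
grip_width: 0.003
finger_force: 17.1
```

```bash
python3 - <<'E'
from obs import *
goto((0,-.038,.03))
E
```

```text
now in mouth mm [  0.4  36.9 -19.7] F mouth [-16.4   1.8  34.1]
shift [-0.5   -0.004 -0.33 ] turn [0.    0.003 0.002]
```

{"op": "arm_command", "data": {"rows": [[[0,0,-0.15],[0,0,0],0],[[0,0,-0.37],[0,0,0],0],[[-0.2,-0.2,-0.37],[0,0,0],0],[[-0.253,-0.253,-0.2],[0,0,0],0],[[-0.253,-0.253,-0.1],[0,0,0],0],[[-0.253,-0.253,-0.05],[0,0,0],0],[[-0.253,-0.253,-0.03],[0,0,0],0],[[-0.253,-0.253,-0.02],[0,0,0],0],[[-0.253,-0.253,-0.015],[0,0,0],0],[[-0.253,-0.253,-0.013],[0,0,0],0]]}}

```text
t: 48.28
tool_pos: [0.5334, 0.0644, 0.1045]
eef_rot: [0.556, 0.79, 0.21, 0.15]
wrist_force: [-30.3, -8.4, 19.3]
grip_width: 0.001
finger_force: 16.8
```

```bash
python3 - <<'E'
from obs import *
goto((0,-.038,.03))
E
```

```text
now in mouth mm [-37.7  -0.3 -18.1] F mouth [-17.6   2.2  32.4]
shift [-0.253  0.25  -0.32 ] turn [-0.001  0.002  0.005]
```

{"op": "arm_command", "data": {"rows": [[[0,0,-0.15],[0,0,0],0],[[0,0,-0.36],[0,0,0],0],[[-0.2,0.2,-0.36],[0,0,0],0],[[-0.253,0.253,-0.2],[0,0,0],0],[[-0.253,0.253,-0.1],[0,0,0],0],[[-0.253,0.253,-0.05],[0,0,0],0],[[-0.253,0.253,-0.03],[0,0,0],0],[[-0.253,0.253,-0.015],[0,0,0],0],[[-0.253,0.253,-0.008],[0,0,0],0],[[-0.253,0.253,-0.005],[0,0,0],0]]}}

```text
t: 49.52
tool_pos: [0.5756, 0.0398, 0.1237]
eef_rot: [0.556, 0.79, 0.21, 0.15]
wrist_force: [-31.8, -5.0, 20.2]
grip_width: 0.006
finger_force: 16.8
```

```bash
python3 - <<'E'
from obs import *
goto((0,-.038,.03))
E
```

```text
now in mouth mm [ -0.8 -37.6 -17.2] F mouth [-17.3   5.9  33.3]
shift [-0.003  0.005 -0.314] turn [-0.002  0.001  0.004]
```

{"op": "arm_command", "data": {"rows": [[[0,0,-0.15],[0,0,0],0],[[0,0,-0.36],[0,0,0],0],[[0.2,0.2,-0.36],[0,0,0],0],[[0.253,0.253,-0.2],[0,0,0],0],[[0.253,0.253,-0.1],[0,0,0],0],[[0.253,0.253,-0.05],[0,0,0],0],[[0.253,0.253,-0.03],[0,0,0],0],[[0.253,0.253,-0.015],[0,0,0],0],[[0.253,0.253,-0.002],[0,0,0],0],[[0.253,0.253,0.003],[0,0,0],0]]}}

```text
t: 50.78
tool_pos: [0.5953, 0.0856, 0.1422]
eef_rot: [0.557, 0.789, 0.211, 0.151]
wrist_force: [-22.8, -5.1, 15.2]
grip_width: 0.004
finger_force: 12.3
```

```bash
python3 - <<'E'
from obs import *
goto((0,-.038,.03))
E
```

```text
now in mouth mm [ 37.8  -1.  -18.1] F mouth [-12.5   2.8  24.8]
shift [-0.247 -0.252 -0.321] turn [0.001 0.003 0.002]
```

{"op": "arm_command", "data": {"rows": [[[0,0,-0.15],[0,0,0],0],[[0,0,-0.4],[0,0,0],0],[[-0.2,-0.1,-0.7],[0,0,0],0],[[-0.4,-0.2,-0.9],[0,0,0],0],[[-0.4,-0.2,-0.9],[0,0,0],0],[[-0.4,-0.2,-0.9],[0,0,0],0]]}}

```text
t: 51.52
tool_pos: [0.5283, -0.0012, 0.2414]
eef_rot: [0.558, 0.788, 0.212, 0.151]
wrist_force: [-0.2, -0.1, -0.5]
grip_width: 0.005
finger_force: 0.0
```

```bash
python3 - <<'E'
from obs import *
goto((0,0,.12)); knob()
K={}
for n in("side","scene"):
    I=manip.capture(n)[:,:,::-1]; cv2.imwrite(f"pics/{n}_end.png",I)
    c=cam(n)
    for k in("v","end"):
        J=cv2.imread(f"pics/{n}_{k}.png").astype(int).max(2); r=[]
        m=np.zeros(J.shape,np.uint8)
        for h in np.linspace(0,.011,6):   # cylinder wall band between rim and proud flange
            pts=np.int32([proj(c,M+mz*h+.05*(mx*np.cos(t)+my*np.sin(t))) for t in np.linspace(0,6.283,60)]); cv2.polylines(m,[pts],True,1,1)
        front=[proj(c,M+.0*mz)]; 
        rows=np.arange(J.shape[0])[:,None]>front[0][1]+3
        N,l,S,ce=cv2.connectedComponentsWithStats(((J<60)&(m>0)&rows).astype(np.uint8)); print(n,k,"dark block px in front band",int(S[1:,4].sum()))
E
```

```text
now in mouth mm [  7.6 -60.5 113.8] F mouth [-0.4 -0.  -0.4]
shift [ 0.403 -0.051 -0.042] turn [ 0.003  0.002 -0.   ]
knob [-3.  -0.  22.3] 0.9
side v dark block px in front band 10
side end dark block px in front band 0
scene v dark block px in front band 30
scene end dark block px in front band 0
```

```bash
python3 -c "
from station import manip
print(manip.sign_off())"
```

```text
the job is handed in; nothing more can be done
None
```

I set the larger lid in the tin's mouth, let go of it while it stood proud on the blocks, and tapped it down to a firm stop on all four sides. The highest force I read was about 38 N, under the 42 N limit, and the arm was clear when I handed the job in at about 51.6 s; the result wasn't reported back to me.

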